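# Sort drying tube forceps by their ratchets

## Robot

A 6-joint arm with a two-finger parallel gripper is mounted at the origin on a cart in front of the work surface, level with it; the furniture and walls round the work are solid. World frame = base frame: x ahead of the robot, y to its left, z up, the work surface at z = 0. Lengths are in mm, angles in rad, forces in N, time in s.
With the tool pointing down it reaches from about 350 to 725 mm from the base axis. Payload 4.3 kg.
Tool frame: the origin (TCP) lies at the very end of the fingers, on their centre line; the grasp point (between the pads) lies 19 mm behind it; z points along the fingers, y is the line along which they close (so a half turn about z gives the same grasp; the last joint's range is limited). The gripper opens to 85 mm and grips with 20 to 120 N. Pads are 22 mm wide; open, the fingers measure 114 mm over their backs; the gripper's body (76 mm by 85 mm) begins 54 mm behind the grasp point. The pads swing forward as they close: fully open they stand 13 mm farther back than shut.
Start: joints at [-1.261, 0.377, 0.081, 1.274, 0, 1.46], TCP at [234.372, -525.106, 231.329] pointing down, gripper open.
Joint ranges: [-2.72, 2.72], [-0.84, 1.66], [-1.02, 1.22], [-1.77, 2.12], [-1.37, 1.28], [-3.14, 3.14]. Speed limits (rad/s): [2.57, 2.57, 3.14, 3.14, 3.14, 3.14].

## Interface

Orientations are given as a unit quaternion [x, y, z, w].
In Python, from plant import arm, optics, spotter gives the robot as it stands.
- The arm moves only by the tool move_arm, never from a script. Its arguments are lists of equal length, an entry for each row: "xyz": the shift along the tool's x, y, z in cm, a list of three; "roll": the turn about the tool's z in degrees. In form: {"xyz": [[tx, ty, tz], ...], "roll": [roll, ...]}. A call has 1 to 5 rows; each row shifts and turns the commanded pose from where the row before left it, along the tool's axes as they then stand; what a row does not reach is not made up. A row lasts 1/8 s, in which the tool goes at most 62.5 mm and 10.7 degrees, less where a joint would pass 70% of its speed; a pose out of reach is approached as far as the arm can. A call with a gripper value outside its range is refused whole. "claw" is the closure in counts, from 0 (fully open) to 255 (shut), set as the call begins (left out, the last holds). The fingers move at their own pace and stop on an object; "squeeze" is the grip in N (left out, the last holds). Time passes only in rows, so rows that do not move let the fingers close. It gives the time, the measured TCP pose, the force, the opening and the grip force at its end, in the units of the state.
- arm.observe(): the state, without advancing time (a new reading comes with each control period).
- optics.read_camera(name): name is "scene" or "top" or "wrist"; returns (picture, depth): 400x640x3 uint8, red, green, blue; 400x640 float32, mm along the optical axis (not along the pixel's ray), 0 where there is no reading.
- optics.camera_model(name): a dict with "K" (3x3 intrinsics, pixels), "extrinsics" (4x4, takes a point from world to camera coordinates); the wrist camera has in their place "T_tool_cam" (4x4, takes a point from camera to tool coordinates, whose origin is the TCP and whose axes are the flange's). Camera axes: x right, y down, z forward; pixel columns grow to the right and rows downward; lengths in mm; the calibration is good to about 2 mm. The wrist camera is an equidistant fisheye: a pixel r from the principal point sees the ray r / f radians off the axis. A picture is of the moment at which its call begins: read the wrist's pose just before it. camera_model takes no time and is no camera call.
- arm.hand_in(): hands the job in; it is judged then, once.
Trained networks look in the newest picture that a camera, given by its name, has taken for a name from the list of things; names that differ only in an ending like _2 or _b are one class to them, and where a whole thing is asked for, a point or a joint stands for the part that bears it (a point fixed in the world has none). Each returns a list of dicts, best first, with "p" (0 to 1); they miss things now and then, are a little off and sometimes report something else, mostly with a low value. They report only what shows in the picture. A call takes as long as a camera call.
- spotter.look_for(camera, label): "uv" ([column, row] in pixels, amid what is visible of it).
- spotter.outline_of(camera, label): "pixels" (400x640 bool, what is visible of it) and "uv" ([column, row] in pixels, amid what is visible of it).
The state is a dict: "time_s": time; "joint_pos": joint angles; "qd": joint speeds; "effort": joint torques, N m; "ee_pos": TCP position; "tcp_rot": TCP orientation; "ft_force": force on the tool from outside, world axes, zero at the start; "torque": the same for the moment, N m; "width": finger opening in mm; "gripper_force": force on a finger pad.
Only numpy, scipy, OpenCV 4.12 (cv2) and the standard library are available. Lean on these libraries where they do the work, as an engineer would, in place of code of your own. Each camera call takes 0.05 s, during which the arm holds its last target. There are 200 camera calls.

## Task

Four locking tube forceps lie drying on the sloped rack. Sort them by their ratchets: those left locked shut are due for service, so let each drop through the hopper of the grey service box until it lies down in the narrow well; those standing open are ready for the next hose, so lay each flat on the floor of the white tray, not touching one another. Leave each jaw as you found it, neither forcing a locked one open nor squeezing an open one shut, and do not shove or knock over the bottle, tape reel, adapter, mug, marker and weight that stand about.

Things in the scene. Friction and masses are not known exactly. Their poses are not given: they have to be found in the camera images.
- forceps_a: One of four identical steel locking forceps, 125 mm long, 9 mm thick. Origin: pivot axis, underside. x: to the jaw tips (blue sleeves, end at x = 50 mm), z: out of the flat side, y: side to which the moving handle opens. The pivot block, x -16..16 mm, y -10..10 mm, is one with the fixed half and gives nothing when gripped. Two finger rings, 21 mm across, at x = -64 mm. May be shut or open.
- forceps_a_jaw (a joint): Jaw angle in rad: 0 to 0.03 locked shut on the ratchet (jaws and rings together, 43 mm wide over the rings, y -22..22 mm); 0.33 to 0.48 standing open (at 0.45 the moving ring reaches y = 49 mm, the moving jaw tip y = -28 mm). Stiff (0.1 N m), stays where it is left; squeezing handles or jaws together shuts it.
- forceps_b: Like forceps_a, same frame; may be shut or open. Each weighs 55 to 110 g; centre of mass about 14 mm behind the pivot, towards the rings.
- forceps_b_jaw (a joint): Jaw angle of forceps_b in rad, as for forceps_a.
- forceps_c: Like forceps_a, same frame; may be shut or open. At the start all lie flat on the rack's mat across its slope: two in a lower row with jaws along the rack's +y, two in an upper row with jaws along its -y, within about 10 degrees.
- forceps_c_jaw (a joint): Jaw angle of forceps_c in rad, as for forceps_a.
- forceps_d: Like forceps_a, same frame; may be shut or open. Rows lie about 45 mm below and above the rack's origin along the slope; pivots in a row are about 138 mm apart. Friction holds them.
- forceps_d_jaw (a joint): Jaw angle of forceps_d in rad, as for forceps_a.
- rack: Sloped draining rack, black rubber mat on an aluminium plate, fixed. Its frame lies in the slope: origin at the middle of the mat's surface, 80 mm above the worktop; x uphill (roughly to the robot's left), y level, z square out of the mat, leaning 0.52 rad (30 degrees) from vertical to the robot's right. Mat 226 mm along x, 280 mm along y; lip 7 mm high at the lower edge, side rims 2 mm.
- service_box: Grey box, fixed, 136 (x) by 190 (y) by 79 mm high, red plate on a short side. Origin: middle of its underside. Steel hopper in its top: 124 (x) by 178 mm (y) at the rim (height 76 mm), sloping in to the mouth (height 36 mm) of a well 58 (x) by 150 mm (y) with upright walls, floor at height 4 mm. A shut forceps lying along y drops in; an open one is too wide.
- tray: White open tray with blue liner, fixed, outside 196 (x) by 172 mm (y), 24 mm high, walls 4 mm thick, inner floor at height 4.5 mm. Origin: middle of its underside. Two open forceps fit side by side, each lying along y.
- oil_bottle: Amber oil bottle with a red spout, 35 mm across, 112 mm tall, standing loose. Origin at the middle of its underside. A bystander, to be left alone.
- ptfe_reel: Blue and white tape reel, 50 mm across, 17 mm high, lying loose. Origin at the middle of its underside. A bystander, to be left alone.
- brass_adapter: Brass threaded adapter, 24 x 45 x 21 mm, lying loose. Origin at the middle of its underside. A bystander, to be left alone.
- tea_mug: White tea mug with a blue band, 76 mm across, 86 mm tall, handle on one side, standing loose. Origin at the middle of its underside. A bystander, to be left alone.
- marker: White marker with a red cap, 18 mm thick, 122 mm long, lying loose. Origin at the middle of its underside. A bystander, to be left alone.
- steel_weight: Polished steel calibration weight with a knob, 26 mm across, 43 mm tall, standing loose. Origin at the middle of its underside. A bystander, to be left alone.

How it is judged:
By the outcome, as a careful person would: the job done as asked, in the order asked, and still so for the second after the job is handed in, with the robot touching nothing.
It also fails if it takes over 72 s, if anything falls off the work surface, if the arm or the gripper's body presses on something with over 40 N, if the wrist force passes 120 N, or if a joint passes its speed limit or range.

## Working session

There is one attempt and no reset: what is moved stays moved. The work goes in short steps, Python scripts to look and compute and a tool call to move; the robot and the scene stay as the last step left them, time stands still between calls to the robot, and variables do not carry over. Pictures are saved under pics/ and viewed, at most 10 in all, crops included, and the job is handed in when it is done.

Besides the shell and the picture viewer there is one more tool, called as name([rows], argument=value, ...), one row to a line, values as JSON. move_arm: Moves the arm, as the interface text tells. Its arguments: {"type":"object","properties":{"xyz":{"type":"array","items":{"type":"array","items":{"type":"number"}}},"roll":{"type":"array","items":{"type":"number"}},"claw":{"type":"number"},"squeeze":{"type":"number"}},"required":["xyz","roll"]}

```bash
ls; mkdir -p pics; python3 - <<'E'
from plant import arm, optics, spotter
import cv2, numpy as np
s=arm.observe(); print(s)
for n in("top","scene"):
    p,d=optics.read_camera(n); cv2.imwrite(f"pics/{n}1.png",p[:,:,::-1]); np.savez(f"pics/{n}1.npz",p=p,d=d)
    m=optics.camera_model(n); print(n,m)
print(optics.camera_model("wrist"))
E
```

```text
pics
{'time_s': 0.0, 'joint_pos': array([-1.26130288e+00,  3.78072097e-01,  7.96238943e-02,  1.27439891e+00,
        3.55194989e-06,  1.46048735e+00]), 'qd': array([-8.40866242e-04,  1.38356050e-03, -1.99892432e-04,  1.09769641e-03,
       -4.53319192e-05,  2.32882600e-04]), 'effort': array([ 4.32353340e-05, -4.63607812e+01,  2.69873089e+01,  2.07003794e-02,
       -1.44014562e-04,  5.70101534e-06]), 'ee_pos': array([ 234.15894569, -524.44177187,  230.35494437]), 'tcp_rot': array([ 9.78050989e-01,  2.08363171e-01, -1.00185011e-04, -1.02048593e-03]), 'ft_force': array([ 0.2859719 , -0.23597315, -0.60354099]), 'torque': array([-0.01045499, -0.0151963 , -0.00844128]), 'gripper_force': 0.0, 'width': 85.65867274549761}
top {'K': array([[433.08685268,   0.        , 325.11870865],
       [  0.        , 433.08685268, 203.02818504],
       [  0.        ,   0.        ,   1.        ]]), 'extrinsics': array([[-2.47037607e-02, -9.99684366e-01,  4.57087929e-03,
         1.38447987e+01],
       [-9.98669829e-01,  2.44711782e-02, -4.53842956e-02,
         5.33510757e+02],
       [ 4.52581160e-02, -5
[... 484 characters left out ...]
36895e+02],
       [ 3.44179497e-01,  6.63989683e-01, -6.63820890e-01,
         1.49808524e+03],
       [ 0.00000000e+00,  0.00000000e+00,  0.00000000e+00,
         1.00000000e+00]])}
{'K': array([[309.70691629,   0.        , 318.33299509],
       [  0.        , 309.70691629, 198.10472699],
       [  0.        ,   0.        ,   1.        ]]), 'T_tool_cam': array([[-8.47830546e-04, -9.66114799e-01, -2.58111363e-01,
         6.59294526e+01],
       [ 9.99999428e-01, -9.87373455e-04,  4.11008814e-04,
        -3.02629776e-01],
       [-6.51934007e-04, -2.58110867e-01,  9.66115084e-01,
        -1.42969340e+02],
       [ 0.00000000e+00,  0.00000000e+00,  0.00000000e+00,
         1.00000000e+00]])}
```

View pics/top1.png

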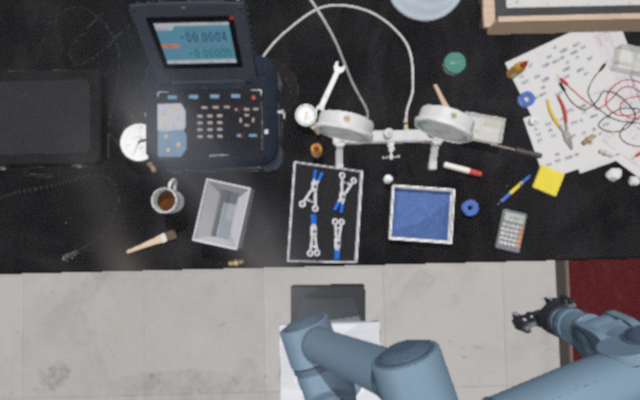

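View pics/scene1.png

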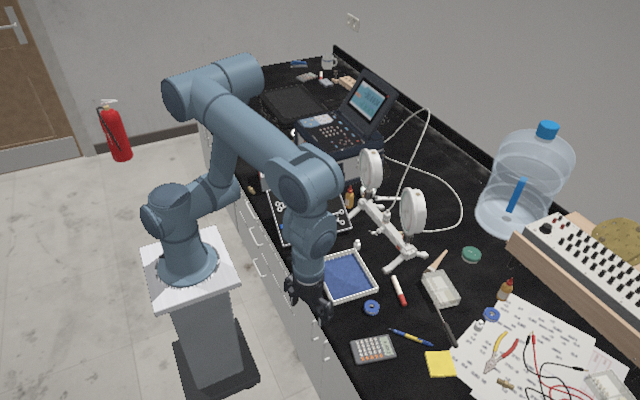

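The top view shows the rack at about (325,212), the box at (221,214) to its left and the tray at (422,213) to its right. Two forceps with jaws up (blue at 317,176 and 313,220) and two with jaws down (338,207 and 337,255) lie on the rack. A stand rises behind it at (345,125). Next I take metric positions and a wrist picture of the fingers.

```bash
cat > h.py <<'E'
from plant import arm, optics, spotter
import cv2, numpy as np
from scipy.spatial.transform import Rotation as R
def world(n,d,p=None):
    m=optics.camera_model(n);K=m["K"];v,u=np.mgrid[0:400,0:640].astype(float)
    x=(u-K[0,2])/K[0,0];y=(v-K[1,2])/K[1,1]
    if n=="wrist":
        r=np.hypot(x,y)+1e-9;s=np.tan(np.minimum(r,1.5))/r;x=x*s;y=y*s
    P=np.stack([x*d,y*d,d],-1)
    if n=="wrist":
        T=m["T_tool_cam"];P=P@T[:3,:3].T+T[:3,3]
        if p is not None: P=P@R.from_quat(p[1]).as_matrix().T+p[0]
    else:
        E=np.linalg.inv(m["extrinsics"]);P=P@E[:3,:3].T+E[:3,3]
    return P
def shot(n):
    s=arm.observe();p,d=optics.read_camera(n)
    return p,d,world(n,d,(s["ee_pos"],s["tcp_rot"])),s
E
python3 - <<'E'
from h import *
z=np.load("pics/top1.npz");W=world("top",z["d"]);p=z["p"]
optics.read_camera("top")
for l in ["rack","service_box","tray","forceps_a","oil_bottle","ptfe_reel","brass_adapter","tea_mug","marker","steel_weight"]:
    for o in spotter.outline_of("top",l)[:5]:
        if o["p"]<.3: continue
        m=o["pixels"]&(z["d"]>0);q=W[m]
        print(l,round(o["p"],2),np.round(o["uv"]),"med",np.median(q,0).round(),"min",np.percentile(q,1,axis=0).round(),"max",np.percentile(q,99,axis=0).round())
        if l in("rack","service_box","tray"):
            r=cv2.minAreaRect(q[:,:2].astype(np.float32));print(r)
# tall stuff near
for x0 in range(300,760,40):
    print(x0,[int(np.max(W[(W[...,0]>x0)&(W[...,0]<x0+40)&(W[...,1]>y0)&(W[...,1]<y0+50)&(z["d"]>0)][:,2],initial=-9)) for y0 in range(350,-450,-50)])
c=cv2.resize(p[150:270,180:480],None,fx=2.6,fy=2.6,interpolation=3);cv2.imwrite("pics/c.png",c[:,:,::-1])
w,d,P,s=shot("wrist");cv2.imwrite("pics/w1.png",w[:,:,::-1]);np.savez("pics/w1.npz",p=w,d=d)
T=world("wrist",d); 
m=(T[...,2]<25)&(T[...,2]>-100)&(d>0)&(abs(T[...,1])<80)&(abs(T[...,0])<40)
for z0 in range(-100,25,5):
    q=T[m&(T[...,2]>=z0)&(T[...,2]<z0+5)]
    if len(q): 
        a=abs(q[:,1]);print(z0,len(q),"x",q[:,0].min().round(),q[:,0].max().round(),"|y|",np.percentile(a,[1,99]).round(1))
E
```

```text
rack 0.6 [328. 213.] med [497.   3.  82.] min [ 355. -110.   19.] max [641. 106. 136.]
((500.83685302734375, 1.925994873046875), (229.56417846679688, 295.2256164550781), 85.55901336669922)
service_box 0.66 [224. 216.] med [503. 323.  50.] min [405. 231.  -2.] max [602. 394.  84.]
((507.4046630859375, 325.9923400878906), (163.82391357421875, 190.66705322265625), 76.61280059814453)
tray 0.89 [424. 211.] med [ 491. -306.    5.] min [ 403. -403.   -3.] max [ 579. -204.   26.]
((491.94219970703125, -304.1188049316406), (199.2062225341797, 175.76156616210938), 84.03610229492188)
forceps_a 0.82 [344. 197.] med [558. -52.  63.] min [506. -87.  43.] max [619. -28.  75.]
forceps_a 0.73 [337. 241.] med [421. -33.  65.] min [361. -46.  55.] max [476. -24.  76.]
forceps_a 0.71 [317. 242.] med [427.  38. 106.] min [379.  27.  89.] max [489.  51. 115.]
forceps_a 0.66 [315. 188.] med [565.  32. 110.] min [508.  10.  94.] max [620.  73. 132.]
forceps_a 0.47 [236. 262.] med [355. 285.  17.] min [345. 266.   3.] max [362. 305.  23.]
ptfe_reel 0.56 [473. 208.] med [ 506. -458.   16.] min [ 484. -483.   
[... 1414 characters left out ...]
 317, 318, 86, 127, 281, 318, 323, -9]
-100 6242 x -4.0 22.0 |y| [ 0.4 69.1]
-95 4496 x -10.0 21.0 |y| [ 0.3 69.8]
-90 4971 x -12.0 19.0 |y| [ 0.4 70.3]
-85 4843 x -11.0 19.0 |y| [ 0.6 70.8]
-80 3626 x -12.0 19.0 |y| [ 0.4 71.7]
-75 2424 x -12.0 19.0 |y| [ 3.2 72.7]
-70 4060 x -12.0 15.0 |y| [40.6 73.1]
-65 1624 x -12.0 15.0 |y| [38.9 72.8]
-60 683 x 7.0 15.0 |y| [42.3 69.2]
-55 481 x 3.0 14.0 |y| [42.  54.2]
-50 448 x -0.0 13.0 |y| [42.  49.3]
-45 624 x -7.0 13.0 |y| [41.9 55.9]
-40 659 x -10.0 12.0 |y| [41.9 56.1]
-35 592 x -11.0 12.0 |y| [42. 56.]
-30 536 x -11.0 13.0 |y| [42.  56.2]
-25 489 x -10.0 12.0 |y| [42.  55.3]
-20 343 x -10.0 12.0 |y| [42. 52.]
-15 55 x -8.0 11.0 |y| [42.2 43.5]
```

View pics/w1.png

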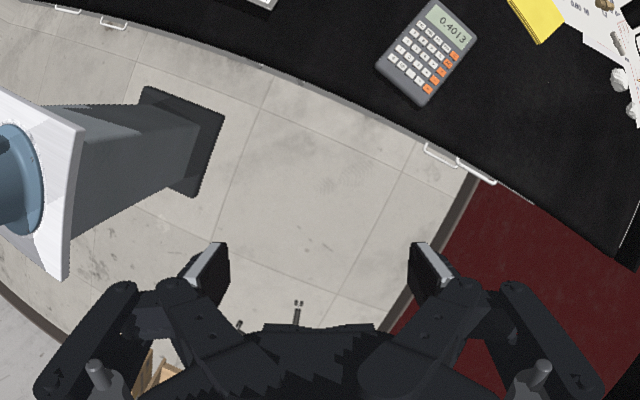

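View pics/c.png

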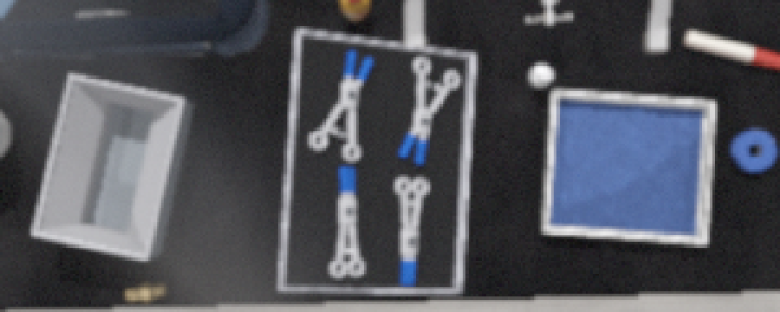

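The fingers are tapered at the tips, so they can get in beside a forceps on the slope. Both far forceps stand open and both near ones are shut. I move to a viewing pose over the rack with tool x towards the robot.

```bash
cat > plan.py <<'E'
from h import *
import sys
def yaw(q): X=R.from_quat(q).as_matrix()[:,0]; return np.degrees(np.arctan2(X[1],X[0]))
def plan(wps,cur=None):
    """wps: (x,y,z,yaw deg) ; prints rows in tool axes"""
    if cur is None:
        s=arm.observe(); cur=[*s["ee_pos"],yaw(s["tcp_rot"])]
    cur=np.array(cur,float)
    for w in wps:
        w=np.array(w,float);d=w-cur;d[3]=(d[3]+180)%360-180
        n=max(1,int(np.ceil(max(np.linalg.norm(d[:3])/60-.02,abs(d[3])/10.6))))
        xs=[];rs=[]
        for i in range(n):
            e=(w if 0 else cur+d)[:3]*0+cur[:3]+d[:3]*(i+1)/n
            a=np.radians(cur[3]+d[3]*i/n);v=d[:3]/n/10
            xs.append([round(v[0]*np.cos(a)+v[1]*np.sin(a),2),round(v[0]*np.sin(a)-v[1]*np.cos(a),2),round(-v[2],2)]);rs.append(round(-d[3]/n,1))
        print(n,[list(map(float,x)) for x in xs] if abs(d[3])>2 else [float(k) for k in xs[0]],float(rs[0])); cur=cur+d
E
python3 -c "
from plan import *
plan([(520,0,260,180)])"
```

```text
15 [[3.17, -2.42, -0.19], [3.55, -1.81, -0.19], [3.82, -1.14, -0.19], [3.96, -0.43, -0.19], [3.97, 0.29, -0.19], [3.86, 1.0, -0.19], [3.61, 1.68, -0.19], [3.25, 2.31, -0.19], [2.78, 2.86, -0.19], [2.22, 3.31, -0.19], [1.59, 3.66, -0.19], [0.9, 3.88, -0.19], [0.18, 3.98, -0.19], [-0.54, 3.95, -0.19], [-1.24, 3.79, -0.19]] -10.4
```

move_arm([
  [3.2,-2.4,-0.2],
  [3.5,-1.8,-0.2],
  [3.8,-1.1,-0.2],
  [4.0,-0.4,-0.2],
  [4.0,0.3,-0.2],
], roll=[-10.4,-10.4,-10.4,-10.4,-10.4])

```text
time_s: 1.32
ee_pos: [331.0, -349.5, 241.6]
tcp_rot: [0.786, 0.618, 0.0, 0.0]
ft_force: [0.4, 0.0, -0.2]
width: 85.2
gripper_force: 0.0
```

move_arm([
  [3.9,1.0,-0.2],
  [3.6,1.7,-0.2],
  [3.2,2.3,-0.2],
  [2.8,2.9,-0.2],
  [2.2,3.3,-0.2],
], roll=[-10.4,-10.4,-10.4,-10.4,-10.4])

```text
time_s: 1.95
ee_pos: [426.7, -174.4, 251.6]
tcp_rot: [0.435, 0.9, -0.0, 0.0]
ft_force: [-0.1, -0.2, -0.3]
width: 85.2
gripper_force: 0.0
```

move_arm([
  [1.6,3.7,-0.2],
  [0.9,3.9,-0.2],
  [0.2,4.0,-0.2],
  [-0.5,3.9,-0.2],
  [-1.2,3.8,-0.2],
], roll=[-10.4,-10.4,-10.4,-10.4,-10.4])

```text
time_s: 2.58
ee_pos: [521.2, 1.4, 261.5]
tcp_rot: [-0.003, 1.0, -0.0, 0.0]
ft_force: [0.8, -0.0, -0.1]
width: 85.2
gripper_force: 0.0
```

move_arm([
  [0,0,0],
  [0,0,0],
], roll=[0,0])

```text
time_s: 2.82
ee_pos: [520.3, -0.1, 261.2]
tcp_rot: [0.0, 1.0, -0.0, -0.0]
ft_force: [0.8, 0.8, -0.2]
width: 85.9
gripper_force: 0.0
```

```bash
python3 - <<'E'
from plan import *
p,d,P,s=shot("wrist");print(s["time_s"],s["ee_pos"],yaw(s["tcp_rot"]),s["joint_pos"].round(2))
cv2.imwrite("pics/w2.png",p[:,:,::-1])
np.savez("pics/w2.npz",p=p,d=d,P=P)
o=spotter.outline_of("wrist","forceps_a")
masks=[]
for k in o:
    if k["p"]<.3: continue
    masks.append(k["pixels"]);q=P[k["pixels"]&(d>0)];print(round(k["p"],2),np.round(k["uv"]),np.median(q,0).round(1),k["pixels"].sum())
np.savez("pics/m2.npz",m=np.array(masks))
E
```

```text
2.825 [ 5.20346074e+02 -1.34260592e-01  2.61204333e+02] 179.99093594925895 [-0.12  0.26 -0.01  1.3  -0.   -0.12]
0.96 [278. 209.] [556.6 -47.7  63.8] 1511
0.87 [352. 218.] [552.2  37.2 112.5] 2349
0.79 [361.  87.] [429.   41.5 108.8] 2616
0.73 [292.  94.] [431.4 -29.   67.2] 1848
```

View pics/w2.png

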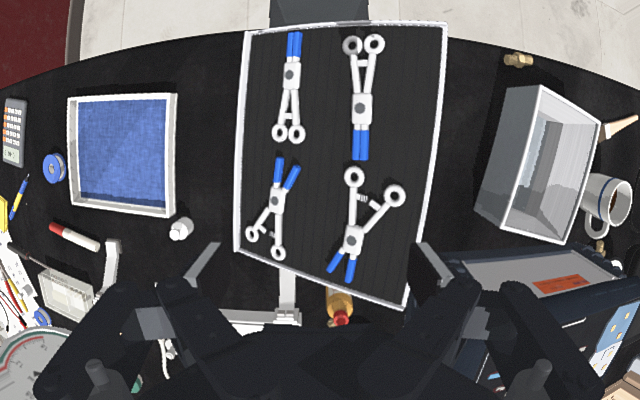

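The wrist view shows all four forceps. The shut ones have pivots at about (290,76) and (362,111). The open ones have pivots at about (276,201) and (353,241), with fixed rings at (279,253) and (354,176). The box is at right and the tray at left.

```bash
cat > fit.py <<'E'
from plan import *
z=np.load("pics/w2.npz");P,p,d=z["P"],z["p"],z["d"]
s=arm.observe();pos,q=s["ee_pos"],s["tcp_rot"]
C=world("wrist",np.zeros((400,640)),(pos,q))[0,0];D=world("wrist",np.ones((400,640)),(pos,q))-C
# rack plane: dark pixels in rack poly
m=np.zeros((400,640),np.uint8);cv2.fillPoly(m,[np.array([[258,45],[435,35],[405,285],[248,235]])],1)
g=p.max(-1);a=P[(m>0)&(g<60)&(d>0)]
for _ in range(3):
    A=np.c_[a[:,:2],np.ones(len(a))];c=np.linalg.lstsq(A,a[:,2],rcond=None)[0];r=a[:,2]-A@c;a=a[abs(r)<3]
n=np.array([-c[0],-c[1],1]);n/=np.linalg.norm(n);print("plane",c,"tilt",np.degrees(np.arccos(n[2])),r.std())
def hit(u,v,h=9):
    ray=np.array([cv2.remap(D[...,i].astype(np.float32),np.float32([[u]]),np.float32([[v]]),1)[0,0] for i in range(3)])
    p0=np.array([0,0,c[2]])+n*h;t=((p0-C)@n)/(ray@n);return C+t*ray
def disk(u,v):
    sub=g[v-9:v+10,u-9:u+10].astype(int);b=(sub<120)
    k,l,st,ce=cv2.connectedComponentsWithStats(b.astype(np.uint8));i=[j for j in range(1,k) if 8<st[j,4]<120]
    i=min(i,key=lambda j:np.hypot(*(ce[j]-9)));return u-9+ce[i][0],v-9+ce[i][1],st[i,4]
ex=np.cross([0,0,0],[0,0,0]);ux=n*0
yv=np.cross(n,[0,0,1.]);yv/=np.linalg.norm(yv);xu=np.cross(yv,n);xu*=np.sign(xu[2]);yv=np.cross(n,xu)
print("uphill",xu,"y",yv)
F={"sR":((290,76),[(279,133),(298,133)]),"sL":((362,111),[(352,45),(374,44)]),"oR":((276,201),[(279,253)]),"oL":((353,241),[(354,176)])}
for k,(pv,rs) in F.items():
    dd=disk(*pv);c0=hit(*dd[:2]);rr=np.mean([hit(*r) for r in rs],0);vec=rr-c0
    e=np.array([vec@xu,vec@yv]);loc=np.array([-64,-11 if len(rs)==1 else 0])
    th=np.arctan2(e[1],e[0])-np.arctan2(loc[1],loc[0])   # heading in slope plane from xu
    h=xu*np.cos(th)+yv*np.sin(th);o=c0-9*n
    print(k,np.round(dd,1),"pivot under",o.round(1),"ringdist",np.linalg.norm(vec).round(1),"plane ang",round((np.degrees(th)+180)%360-180,1),"h",h.round(3),"yaw",np.degrees(np.arctan2(h[1],h[0])).round(1))
E
python3 fit.py; python3 - <<'E'
from h import *
z=np.load("pics/w2.npz");P,p,d=z["P"],z["p"],z["d"]
for l in["service_box","tray","oil_bottle"]:
    for o in spotter.outline_of("wrist",l)[:1]:
        q=P[o["pixels"]&(d>0)];
        print(l,o["p"],o["uv"],np.median(q,0).round())
        lo={"service_box":72,"tray":18,"oil_bottle":20}[l]
        t=q[(q[:,2]>lo)&(q[:,2]<lo+15)] if l!="oil_bottle" else q
        print(cv2.minAreaRect(t[:,:2].astype(np.float32)),t.min(0).round(),t.max(0).round())
E
```

```text
plane [5.22240296e-02 5.69166052e-01 5.32710716e+01] tilt 29.75042583417855 0.7959897816994468
uphill [0.07932831 0.86456336 0.49622296] y [-0.99581687  0.09137152  0.        ]
sR [288.9  74.5  42. ] pivot under [408.6 -27.4  59. ] ringdist 64.2 plane ang 95.2 h [-0.999  0.012 -0.045] yaw 179.3
sL [359.4 107.8  59. ] pivot under [446.6  43.1 101.1] ringdist 62.7 plane ang -87.7 h [ 0.998 -0.057  0.02 ] yaw -3.3
oR [274.1 200.1  31. ] pivot under [549.4 -46.9  55.2] ringdist 64.6 plane ang 90.1 h [-0.996  0.091 -0.   ] yaw 174.8
oL [351.  240.5  54. ] pivot under [578.8  37.3 104.7] ringdist 66.4 plane ang -95.1 h [ 0.985 -0.168 -0.044] yaw -9.7
service_box 0.83 [538.6, 164.1] [502. 329.  51.]
((504.6419677734375, 316.9715270996094), (139.0984344482422, 191.8865966796875), 76.2982406616211) [397. 228.  72.] [612. 404.  84.]
tray 0.74 [124.6, 148.1] [ 490. -290.    5.]
((490.2660217285156, -299.5644226074219), (197.91802978515625, 172.04953002929688), 84.20865631103516) [ 396. -404.   18.] [ 585. -194.   27.]
oil_bottle 0.61 [338.9, 305.8] [689.  26.  68.]
((701.6644897460938, 26.71597671508789), (119.4916763305664, 39.81438446044922), 11.25601577758789) [643.  10.  -1.] [758.  54. 108.]
```

Ring distances come out at 63–66 mm and the slope at 30°, which match. First pick is the near-right shut one, closing the fingers part way and approaching.

```bash
python3 -c "
from plan import *
plan([(414,-30,110,179.3),(414,-30,74,179.3)])"
```

```text
4 [2.66, -0.74, 3.78] 0.2
1 [0.0, 0.0, 3.6] -0.0
```

move_arm([
  [2.7,-0.7,3.8],
  [2.7,-0.7,3.8],
  [2.7,-0.8,3.8],
  [2.6,-0.8,3.8],
], roll=[0.2,0.2,0.2,0.1], claw=155, squeeze=40)

```text
time_s: 3.58
ee_pos: [412.5, -30.0, 108.4]
tcp_rot: [0.006, 1.0, -0.0, 0.0]
ft_force: [-0.5, -0.4, 0.9]
width: 33.6
gripper_force: 0.0
```

move_arm([
  [0,0,1.8],
  [0,0,1.8],
  [0,0,0],
  [0,0,0],
], roll=[0,0,0,0])

```text
time_s: 4.08
ee_pos: [413.9, -29.7, 73.9]
tcp_rot: [0.006, 1.0, -0.0, 0.0]
ft_force: [0.2, -0.6, -0.0]
width: 33.3
gripper_force: 0.0
```

```bash
python3 - <<'E'
from plan import *
p,d,P,s=shot("wrist");print(s["time_s"],s["ee_pos"],s["width"],s["ft_force"])
c=cv2.resize(p[150:350,200:440],None,fx=3,fy=3,interpolation=2);cv2.imwrite("pics/w3.png",c[:,:,::-1])
E
```

```text
4.075 [413.93394024 -29.7181244   73.9448977 ] 33.26524914229075 [ 0.19126447 -0.57494326 -0.02590468]
```

View pics/w3.png

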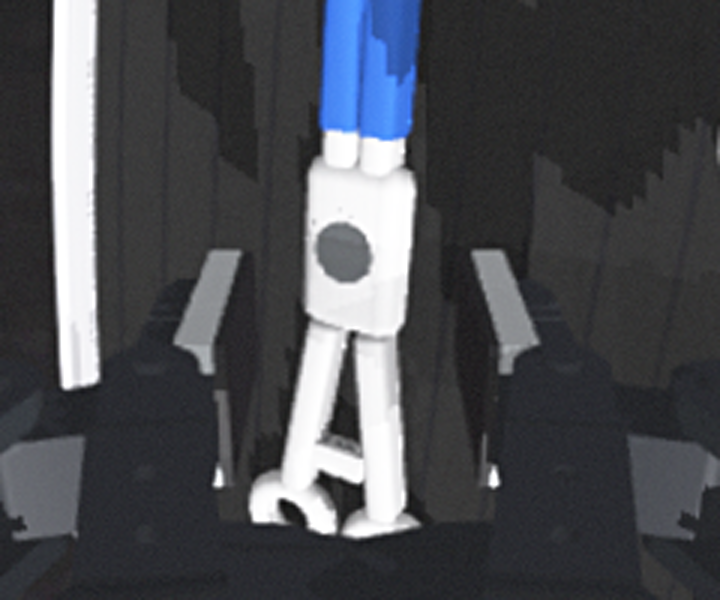

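The crop shows the block (305–415) centred between the finger tips (235 and 480). Descending the last bit with a force check.

move_arm([
  [0.2,0,0.4],
  [0,0,0.2],
  [0,0,0],
], roll=[0,0,0])

```text
time_s: 4.5
ee_pos: [413.2, -29.5, 69.7]
tcp_rot: [0.005, 1.0, -0.0, 0.002]
ft_force: [-5.3, 0.6, 19.1]
width: 33.4
gripper_force: 8.6
```

move_arm([
  [0,0,0.2],
  [0,0,0],
], roll=[0,0])

```text
time_s: 4.75
ee_pos: [413.4, -29.4, 69.3]
tcp_rot: [0.005, 1.0, -0.0, 0.002]
ft_force: [-11.0, 0.7, 38.7]
width: 33.5
gripper_force: 16.8
```

move_arm([
  [0,0,-0.35],
  [0,0,0.1],
  [0,0,0.05],
  [0,0,0],
  [0,0,0],
], roll=[0,0,0,0,0], claw=255)

```text
time_s: 5.38
ee_pos: [412.2, -29.4, 67.9]
tcp_rot: [0.006, 1.0, -0.0, 0.001]
ft_force: [-2.3, 0.8, 12.2]
width: 0.5
gripper_force: 5.7
```

move_arm([
  [0,0,-0.5],
  [0,0,-1],
  [0,0,-2],
  [0,0,-2],
  [0,0,0],
], roll=[0,0,0,0,0])

```text
time_s: 6.0
ee_pos: [412.8, -29.6, 123.6]
tcp_rot: [0.006, 1.0, -0.0, 0.001]
ft_force: [0.0, -0.1, 0.4]
width: 0.2
gripper_force: 0.0
```

```bash
python3 - <<'E'
from plan import *
p,d,P,s=shot("wrist");print(s["time_s"],s["ee_pos"],s["width"],s["ft_force"],s["gripper_force"])
c=cv2.resize(p[100:350,160:480],None,fx=2.2,fy=2.2,interpolation=2);cv2.imwrite("pics/w4.png",c[:,:,::-1])
plan([(505,321,140,166.3)])
E
```

```text
6.0 [412.8038055  -29.64805755 123.55800384] 0.2155608454199832 [ 0.0172663  -0.14210864  0.35650365] 0.0
7 [[-1.27, 5.02, -0.25], [-1.11, 5.06, -0.25], [-0.94, 5.09, -0.25], [-0.78, 5.12, -0.25], [-0.61, 5.14, -0.25], [-0.44, 5.16, -0.25], [-0.27, 5.17, -0.25]] 1.9
```

View pics/w4.png

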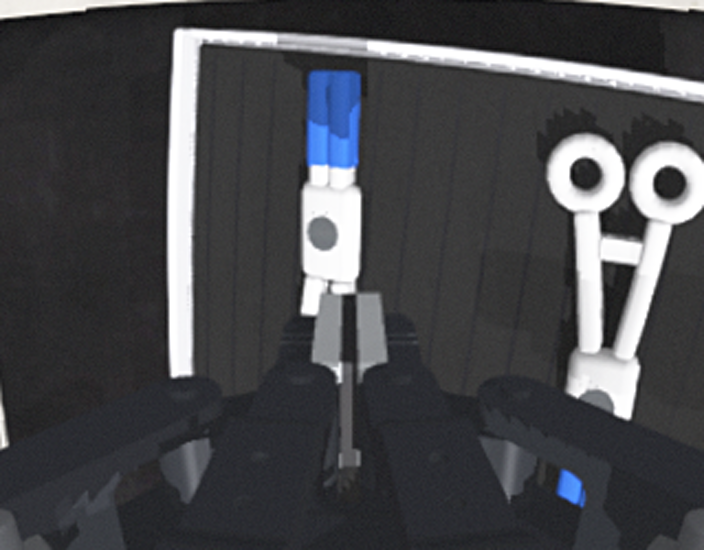

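The grasp slipped over the top. With a vertical tool the block's downhill top edge is lower than its uphill bottom edge, so no level pinch can hold it. I'll first swing each forceps on the mat so that it lies up the slope, pushing one end uphill with the shut fingers. Then I grip it with the fingers closing level. I start with the upper-row shut one, pushing its jaw end.

```bash
cat > rk.py <<'E'
from plan import *
xu=np.array([.0793,.8646,.4962]);yv=np.array([-.9958,.0914,0])
mat=lambda x,y:.0522*x+.5692*y+53.27
def arc(con,cx,angs,yw,up=8,sgn=1,gap=11):
    """con: contact pt plan (x,y) of pushed face; cx: dist along level from contact to centre (signed world -yv); push uphill round centre"""
    c0=np.array([*con,mat(*con)]);w=[]
    for a in np.radians(angs):
        p=c0+xu*abs(cx)*np.sin(a)+(-yv)*cx*(1-np.cos(a))
        x,y=p[0],p[1]-gap;w.append((x,y,mat(x,y)+up,yw))
    return w
E
python3 -c "
from rk import *
w=arc((485,32),-69,[-6,10,20,30,40,50,60,68],90)
print(np.round(w))
a=w[0]
plan([(a[0],a[1],a[2]+45,90),a]); print('push');plan(w[1:],a)"
```

```text
[[484.  15.  95.  90.]
 [485.  31. 104.  90.]
 [483.  42. 110.  90.]
 [479.  52. 116.  90.]
 [472.  61. 121.  90.]
 [465.  69. 125.  90.]
 [455.  76. 128.  90.]
 [447.  80. 130.  90.]]
9 [[-0.79, 0.5, -0.19], [-0.7, 0.63, -0.19], [-0.58, 0.74, -0.19], [-0.44, 0.83, -0.19], [-0.29, 0.89, -0.19], [-0.13, 0.93, -0.19], [0.03, 0.94, -0.19], [0.19, 0.92, -0.19], [0.35, 0.87, -0.19]] 9.9
1 [-0.0, 0.0, 4.5] -0.0
push
1 [1.67, 0.09, -0.95] -0.0
1 [1.03, -0.22, -0.58] -0.0
1 [0.99, -0.42, -0.54] -0.0
1 [0.91, -0.61, -0.49] -0.0
1 [0.81, -0.78, -0.42] -0.0
1 [0.69, -0.93, -0.34] -0.0
1 [0.44, -0.83, -0.21] -0.0
```

move_arm([
  [-0.8,0.5,-0.2],
  [-0.7,0.6,-0.2],
  [-0.6,0.7,-0.2],
  [-0.4,0.8,-0.2],
  [-0.3,0.9,-0.2],
], roll=[9.9,9.9,9.9,9.9,9.9])

```text
time_s: 6.68
ee_pos: [450.5, -5.3, 131.1]
tcp_rot: [0.426, 0.905, -0.0, -0.001]
ft_force: [0.4, 0.4, -0.9]
width: -0.0
gripper_force: 0.0
```

move_arm([
  [-0.1,0.9,-0.2],
  [0,1.0,-0.2],
  [0.2,0.9,-0.2],
  [0.3,0.9,-0.2],
  [0,0,3.0],
], roll=[9.9,9.9,9.9,9.9,0])

```text
time_s: 7.3
ee_pos: [486.0, 14.0, 110.9]
tcp_rot: [0.706, 0.709, 0.001, 0.002]
ft_force: [0.5, -0.7, -0.5]
width: 0.2
gripper_force: 0.0
```

move_arm([
  [0,0,1.2],
  [0,0,0.3],
  [0,0,0],
], roll=[0,0,0])

```text
time_s: 7.68
ee_pos: [483.4, 13.9, 95.3]
tcp_rot: [0.706, 0.709, -0.0, -0.0]
ft_force: [-0.2, -0.2, -0.0]
width: -0.3
gripper_force: 0.0
```

move_arm([
  [0.9,0.1,-0.5],
  [0.9,0,-0.5],
  [0.5,-0.1,-0.3],
  [0.5,-0.1,-0.3],
  [0.5,-0.2,-0.3],
], roll=[0,0,0,0,0])

```text
time_s: 8.3
ee_pos: [480.3, 47.3, 114.5]
tcp_rot: [0.706, 0.709, -0.0, 0.0]
ft_force: [-0.7, -0.6, -1.0]
width: -0.2
gripper_force: 0.2
```

move_arm([
  [0.5,-0.2,-0.3],
  [0.9,-0.6,-0.5],
  [0.8,-0.8,-0.4],
  [0.7,-0.9,-0.35],
  [0.45,-0.8,-0.2],
], roll=[0,0,0,0,0])

```text
time_s: 8.93
ee_pos: [446.6, 80.8, 132.1]
tcp_rot: [0.705, 0.709, 0.0, 0.0]
ft_force: [0.7, -0.2, -1.0]
width: -0.1
gripper_force: 0.2
```

move_arm([
  [0,0,0],
  [-1.5,0,-2],
  [-1.5,0,-5],
  [0,0,-5],
  [0,0,0],
], roll=[0,0,0,0,0], claw=155)

```text
time_s: 9.55
ee_pos: [450.3, 49.9, 255.7]
tcp_rot: [0.706, 0.708, 0.003, 0.003]
ft_force: [-0.1, 0.0, 0.2]
width: 33.1
gripper_force: 0.0
```

```bash
cat > loc.py <<'E'
from rk import *
n=np.cross(xu,yv);n*=np.sign(n[2])
def look(png,pl=True,floor=None,zt=None):
    p,d,P,s=shot("wrist");cv2.imwrite(png,p[:,:,::-1]);np.savez(png+".npz",p=p,d=d,P=P)
    print("t",s["time_s"],s["ee_pos"].round(1),round(yaw(s["tcp_rot"]),1),"w",round(s["width"],1))
    C=world("wrist",np.zeros((400,640)),(s["ee_pos"],s["tcp_rot"]))[0,0];D=world("wrist",np.ones((400,640)),(s["ee_pos"],s["tcp_rot"]))-C
    p0=np.array([0,0,53.27]) ;nn=n;hh=9
    if zt is not None: p0=np.array([0,0,zt]);nn=np.array([0,0,1.]);hh=0
    t=((p0+nn*hh-C)@nn)/(D@nn);H=C+t[...,None]*D   # plane hit of each pixel (top of forceps)
    hsv=cv2.cvtColor(p,cv2.COLOR_RGB2HSV);out=[]
    white=((hsv[...,1]<60)&(hsv[...,2]>140)).astype(np.uint8)
    blue=((hsv[...,0]>98)&(hsv[...,0]<125)&(hsv[...,1]>150)&(hsv[...,2]>90)).astype(np.uint8)
    inr=(abs(H[...,0]-497)<150)&(abs(H[...,1]-1)<105) if zt is None else (H[...,2]>-99)
    def comps(m,lo,hi,tag,test=lambda i,l,ce:True):
        k,l,st,ce=cv2.connectedComponentsWithStats(m.astype(np.uint8))
        for i in range(1,k):
            if lo<=st[i,4]<=hi and test(i,l,ce[i]):
                q=H[l==i].mean(0);out.append((tag,q));print(tag,st[i,4],ce[i].round(),q.round(1))
    comps(blue&inr,60,6000,"blue")
    # holes enclosed in white (pivot disks, ring holes)
    hole=(1-white)&(1-blue)
    comps(hole&inr,6,400,"hole",lambda i,l,c:white[np.clip(int(c[1])-14,0,399):int(c[1])+15,np.clip(int(c[0])-14,0,639):int(c[0])+15].sum()>60)
    return p,d,P,H
E
python3 -c "
from loc import *
look('pics/w5.png')"
```

```text
t 9.55 [450.3  49.9 255.7] 90.2 w 33.1
blue 561 [283. 144.] [421.9  92.6 138.4]
blue 213 [471. 202.] [611.2  35.8 115.9]
blue 159 [461. 214.] [606.1  19.1 106.2]
blue 209 [249. 244.] [370.8 -29.1  66.5]
blue 66 [379. 243.] [522.  -23.8  77.4]
hole 51 [401. 168.] [525.8  72.5 132.4]
hole 75 [282. 179.] [418.2  59.  119. ]
hole 110 [282. 199.] [416.6  36.6 106.2]
hole 37 [380. 200.] [512.6  36.6 111.2]
hole 24 [272. 219.] [402.9   9.6  90.2]
hole 25 [292. 222.] [425.    7.1  89.9]
hole 16 [336. 244.] [472.3 -25.3  73.9]
hole 27 [326. 249.] [461.1 -34.5  68.1]
hole 7 [314. 249.] [447.6 -34.1  67.6]
hole 15 [334. 255.] [471.7 -44.3  63. ]
hole 13 [445. 255.] [612.2 -46.8  69. ]
```

View pics/w5.png

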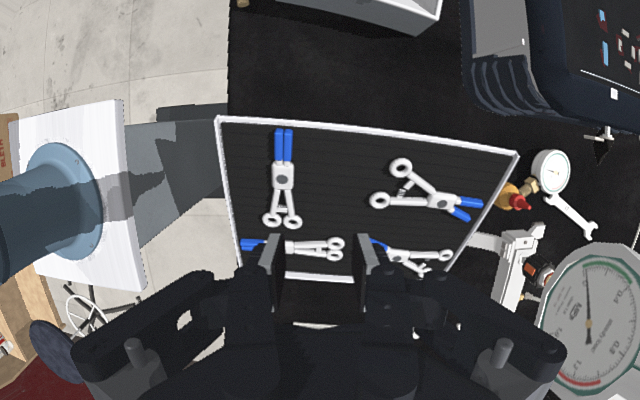

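The picture shows the first shut forceps now lying straight up the slope, with its pivot at (282,178), jaws up and rings at (272,219) and (292,222). The others are undisturbed. I grip it now.

```bash
python3 -c "
from rk import *
plan([(418.3,57,155,85),(418.3,57,118,85)])"
```

```text
2 [[0.35, -1.53, 4.92], [0.28, -1.55, 4.92]] 2.6
1 [0.0, 0.0, 3.7] -0.0
```

move_arm([
  [0.35,-1.5,4.9],
  [0.3,-1.5,4.9],
  [0,0,2.0],
  [0,0,1.7],
  [0,0,0.1],
], roll=[2.6,2.6,0,0,0])

```text
time_s: 10.22
ee_pos: [414.7, 57.4, 113.3]
tcp_rot: [0.737, 0.676, -0.002, -0.002]
ft_force: [-0.5, -0.2, 0.2]
width: 33.5
gripper_force: 0.0
```

move_arm([
  [0,0,0.15],
  [0,0,0],
], roll=[0,0])

```text
time_s: 10.48
ee_pos: [417.9, 57.3, 114.7]
tcp_rot: [0.737, 0.676, 0.0, 0.0]
ft_force: [0.3, -0.2, 0.5]
width: 33.4
gripper_force: 0.0
```

move_arm([
  [0,0,0.1],
  [0,0,0],
  [0,0,0],
  [0,0,0],
], roll=[0,0,0,0], claw=255)

```text
time_s: 10.98
ee_pos: [418.2, 57.3, 114.2]
tcp_rot: [0.737, 0.676, 0.001, 0.001]
ft_force: [-1.9, -1.2, 6.0]
width: 18.4
gripper_force: 39.1
```

move_arm([
  [0,0,-0.5],
  [0,0,-1],
  [0,0,-2],
  [0,0,-4],
  [0,0,0],
], roll=[0,0,0,0,0])

```text
time_s: 11.6
ee_pos: [420.1, 57.3, 191.6]
tcp_rot: [0.737, 0.676, 0.002, 0.002]
ft_force: [0.7, 0.8, -0.5]
width: 18.3
gripper_force: 39.3
```

```bash
python3 -c "
from rk import *
# grasp offset: grasp ~ x_loc -1..-3 ; forceps centre at x_loc=-12 -> pivot=box centre+12h
h=np.array([np.cos(np.radians(166.3)),np.sin(np.radians(166.3))]);c=np.array([506,321])+9*h;print(c)
plan([(460,200,180,125),(*c,150,166.3),(*c,100,166.3)])"
```

```text
[497.25605792 323.13154331]
4 [[3.64, 0.69, 0.29], [3.47, 1.31, 0.29], [3.19, 1.89, 0.29], [2.81, 2.41, 0.29]] -10.0
4 [[1.99, 2.53, 0.75], [1.5, 2.84, 0.75], [0.97, 3.07, 0.75], [0.4, 3.19, 0.75]] -10.3
1 [0.0, 0.0, 5.0] -0.0
```

move_arm([
  [3.6,0.7,0],
  [3.5,1.3,0],
  [3.2,1.9,0],
  [2.8,2.4,0],
], roll=[-10,-10,-10,-10])

```text
time_s: 12.1
ee_pos: [457.2, 201.0, 187.6]
tcp_rot: [0.459, 0.889, -0.0, -0.0]
ft_force: [-0.7, -0.7, -0.1]
width: 18.7
gripper_force: 39.3
```

move_arm([
  [2.0,2.5,0.3],
  [1.5,2.8,0.8],
  [1.0,3.1,1.0],
  [0.4,3.2,1.0],
  [0,0,0],
], roll=[-10.3,-10.3,-10.3,-10.3,0])

```text
time_s: 12.72
ee_pos: [493.4, 324.6, 155.3]
tcp_rot: [0.119, 0.993, -0.001, -0.001]
ft_force: [-0.3, -1.7, -0.8]
width: 18.7
gripper_force: 39.3
```

```bash
python3 -c "
from rk import *
p,d,P,s=shot('wrist');cv2.imwrite('pics/w6.png',p[:,:,::-1]);print(s['ee_pos'],yaw(s['tcp_rot']),s['width'])
o=spotter.outline_of('wrist','service_box')
q=P[o[0]['pixels']&(d>0)];t=q[(q[:,2]>70)&(q[:,2]<90)];print(o[0]['p'],cv2.minAreaRect(t[:,:2].astype(np.float32)))
w=q[q[:,2]<25];print(len(w),cv2.minAreaRect(w[:,:2].astype(np.float32)),np.median(w,0))
o=spotter.look_for('wrist','forceps_a');print([(k['p'],k['uv']) for k in o])
"
```

```text
[493.35009059 324.56461719 155.27974047] 166.37670101254704 18.690032177000713
0.63 ((503.4591369628906, 318.1927490234375), (137.9154815673828, 190.42898559570312), 76.15422058105469)
4697 ((504.44671630859375, 329.4885559082031), (233.57073974609375, 196.36146545410156), 16.291303634643555) [464.42781484 322.16195106   4.55147363]
[(0.92, [319.4, 228.6]), (0.85, [64.3, 324.5]), (0.81, [18.1, 203.2]), (0.54, [48.0, 290.0])]
```

View pics/w6.png

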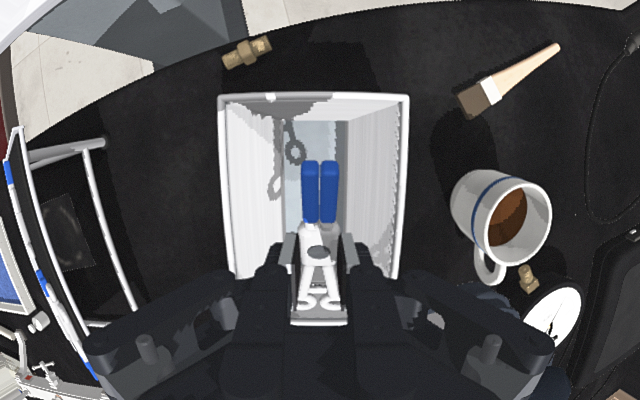

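The forceps is held well, jaws up and along the well (blue at (320,190)). The box centre is confirmed at (503.5,318). I lower it into the hopper and release.

move_arm([
  [-0.2,-0.4,3],
  [0,0,3],
  [0,0,2],
  [0,0,1.2],
  [0,0,0],
], roll=[0,0,0,0,0])

```text
time_s: 13.5
ee_pos: [494.4, 318.1, 64.9]
tcp_rot: [0.12, 0.993, -0.0, -0.001]
ft_force: [-0.3, 0.4, -0.7]
width: 18.1
gripper_force: 39.3
```

move_arm([
  [0,0,0],
  [0,0,0],
  [0,0,0],
  [0,0,-1],
  [0,0,-3],
], roll=[0,0,0,0,0], claw=155)

```text
time_s: 14.12
ee_pos: [493.6, 318.2, 104.7]
tcp_rot: [0.12, 0.993, -0.001, -0.001]
ft_force: [0.7, 0.9, -0.2]
width: 33.6
gripper_force: 0.0
```

move_arm([
  [0,0,-5],
  [0,0,-5],
  [0,0,0],
], roll=[0,0,0])

```text
time_s: 14.5
ee_pos: [497.9, 320.5, 211.2]
tcp_rot: [0.12, 0.993, 0.003, 0.004]
ft_force: [0.4, -0.1, -0.1]
width: 33.3
gripper_force: 0.0
```

```bash
python3 -c "
from loc import *
p,d,P,H=look('pics/w7.png',zt=13)
o=spotter.outline_of('wrist','forceps_a')
for k in o[:3]:
  q=P[k['pixels']&(d>0)];print(k['p'],k['uv'],np.percentile(q,[3,50,97],axis=0).round(1))
"
```

```text
t 14.5 [497.9 320.5 211.2] 166.3 w 33.3
blue 308 [318. 130.] [450.6 333.1  13. ]
blue 136 [ 37. 160.] [362.2 -90.   13. ]
blue 169 [ 68. 261.] [ 530.6 -102.4   13. ]
hole 8 [84.  4.] [181.   69.2  13. ]
hole 6 [84. 14.] [197.4  67.8  13. ]
hole 8 [90. 41.] [243.4  73.6  13. ]
hole 6 [296.  94.] [406.4 320.5  13. ]
hole 16 [386. 101.] [435.5 414.   13. ]
hole 42 [386. 124.] [460.6 408.3  13. ]
hole 160 [312. 131.] [450.6 327.   13. ]
hole 48 [289. 127.] [439.4 303.3  13. ]
hole 16 [324. 134.] [456. 339.  13.]
hole 9 [319. 143.] [464.9 331.2  13. ]
hole 10 [385. 147.] [485.8 401.9  13. ]
hole 8 [385. 157.] [497.  399.5  13. ]
hole 55 [316. 162.] [484.3 322.9  13. ]
hole 9 [384. 165.] [505.5 397.3  13. ]
hole 22 [384. 178.] [520.4 393.7  13. ]
hole 8 [502. 176.] [553.8 549.8  13. ]
hole 6 [ 40. 186.] [ 402.8 -103.3   13. ]
hole 21 [383. 195.] [540.  388.8  13. ]
hole 36 [315. 195.] [521.1 312.8  13. ]
hole 6 [382. 208.] [555.8 384.9  13. ]
hole 42 [304. 215.] [541.8 294.8  13. ]
hole 43 [323. 216.] [548.4 315.8  13. ]
hole 10 [382. 215.] [563.8 382.9  13. ]
hole 126 [467. 236.] [621.3 491.2  13. ]
hole 8 [ 89. 281.] [571.  -73.3  13. ]
hole 24 [  1. 359.] [ 786.  -733.8   13. ]
hole 26 [ 33. 358.] [ 753.6 -468.7   13. ]
hole 396 [ 10. 383.] [ 897.8 -826.6   13. ]
hole 32 [ 72. 381.] [ 815.6 -346.1   13. ]
hole 158 [ 86. 392.] [ 850.  -320.8   13. ]
hole 53 [ 75. 397.] [ 877.6 -391.6   13. ]
hole 6 [ 64. 399.] [ 897.7 -465.9   13. ]
0.65 [315.1, 171.2] [[441.6 289.9   9.5]
 [495.6 320.9  12.5]
 [553.3 338.8  14.7]]
0.59 [77.5, 285.0] [[506.  -78.3  47.7]
 [553.5 -42.7  65.3]
 [612.2 -21.3  74.9]]
0.58 [90.9, 288.3] [[506.   31.8 105.2]
 [536.9  44.  114.7]
 [580.4  80.  132.7]]
```

The first one lies flat in the well with its top at z ≈ 12.5. Next I swing the other shut one the same way, mirrored.

```bash
python3 -c "
from rk import *
w=arc((371,-33),69,[-6,10,20,30,40,50,60,68],90)
print(np.round(w))
a=w[0]
plan([(a[0],a[1],150,90),(a[0],a[1],a[2],90)]); print('push');plan(w[1:],a)"
```

```text
[[371. -50.  52.  90.]
 [373. -34.  62.  90.]
 [377. -24.  67.  90.]
 [383. -15.  73.  90.]
 [391.  -7.  78.  90.]
 [400.  -1.  82.  90.]
 [410.   5.  85.  90.]
 [419.   7.  87.  90.]]
8 [[0.42, -4.86, 0.7], [-0.39, -4.86, 0.7], [-1.19, -4.73, 0.7], [-1.96, -4.46, 0.7], [-2.67, -4.08, 0.7], [-3.31, -3.58, 0.7], [-3.86, -2.98, 0.7], [-4.3, -2.3, 0.7]] 9.5
2 [0.0, -0.0, 4.9] -0.0
push
1 [1.65, 0.22, -0.95] -0.0
1 [0.98, 0.4, -0.58] -0.0
1 [0.9, 0.59, -0.54] -0.0
1 [0.79, 0.77, -0.49] -0.0
1 [0.66, 0.91, -0.42] -0.0
1 [0.51, 1.04, -0.34] -0.0
1 [0.29, 0.9, -0.21] -0.0
```

move_arm([
  [0.4,-4.9,0.5],
  [-0.4,-4.9,0.5],
  [-1.2,-4.7,0.5],
  [-2.0,-4.5,0.5],
  [-2.7,-4.1,0.8],
], roll=[9.5,9.5,9.5,9.5,9.5], claw=255)

```text
time_s: 15.22
ee_pos: [415.6, 84.9, 175.8]
tcp_rot: [0.512, 0.859, -0.001, -0.001]
ft_force: [0.5, -0.9, 0.8]
width: -0.1
gripper_force: 0.0
```

move_arm([
  [-3.3,-3.6,1.0],
  [-3.9,-3.0,1.0],
  [-4.3,-2.3,1.0],
  [0,0,3],
  [0,0,0],
], roll=[9.5,9.5,9.5,0,0])

```text
time_s: 15.85
ee_pos: [367.4, -52.4, 114.8]
tcp_rot: [0.706, 0.708, -0.002, -0.003]
ft_force: [-0.9, 0.7, 0.1]
width: 0.1
gripper_force: 0.0
```

```bash
python3 -c "
from loc import *
look('pics/w8.png')
plan([(371,-50,53,90)])"
```

```text
t 15.85 [367.4 -52.4 114.8] 90.2 w 0.1
blue 177 [631. 143.] [605.   16.3 104.5]
blue 323 [526. 188.] [516.1 -27.7  74.8]
blue 1030 [327. 189.] [372.9 -32.3  64.7]
blue 386 [510. 206.] [509.8 -43.6  65.5]
hole 18 [617.   1.] [531.1  95.5 145.8]
hole 136 [598.  42.] [524.6  70.7 131.3]
hole 124 [562.  99.] [511.2  34.9 110.2]
hole 101 [624. 117.] [579.2  33.6 113. ]
hole 251 [632. 178.] [636.8 -13.   89.5]
hole 83 [474. 185.] [470.8 -26.5  73.1]
hole 7 [349. 192.] [387.2 -34.2  64.4]
hole 114 [431. 195.] [442.5 -35.6  66.5]
hole 120 [454. 196.] [460.  -35.9  67.2]
hole 65 [463. 208.] [470.6 -45.9  62.1]
hole 72 [545. 214.] [550.1 -50.8  63.5]
hole 27 [593. 211.] [610.9 -48.   68.2]
hole 20 [562. 240.] [596.4 -83.1  47.5]
2 [0.11, 0.11, 3.15] 0.1
```

move_arm([
  [-0.4,0.4,3.0],
  [0,0,3.2],
  [0,0,0.2],
  [0,0,0],
], roll=[0,0,0,0])

```text
time_s: 16.4
ee_pos: [375.5, -56.6, 54.2]
tcp_rot: [0.705, 0.709, 0.0, 0.0]
ft_force: [-1.0, -0.3, -0.2]
width: 0.0
gripper_force: 0.0
```

```bash
python3 -c "
from rk import *
s=arm.observe();x,y,z=s['ee_pos'];print(s['ee_pos'],z-mat(x,y+11),s['ft_force'])
w=arc((373,-36),69,[-4,10,20,30,40,50,60,68],90)
plan(w)"
```

```text
[375.51720055 -56.62483619  54.20229804] 7.299956931908568 [-1.00211966 -0.27545531 -0.16277212]
1 [0.55, -0.27, 0.26] 0.3
1 [1.44, 0.22, -0.83] -0.0
1 [0.98, 0.4, -0.58] -0.0
1 [0.9, 0.59, -0.54] -0.0
1 [0.79, 0.77, -0.49] -0.0
1 [0.66, 0.91, -0.42] -0.0
1 [0.51, 1.04, -0.34] -0.0
1 [0.29, 0.9, -0.21] -0.0
```

move_arm([
  [0.2,-0.2,0.4],
  [0.4,-0.1,-0.15],
  [0.7,0.1,-0.4],
  [0.7,0.1,-0.4],
  [0.5,0.2,-0.3],
], roll=[0.3,0,0,0,0])

```text
time_s: 17.02
ee_pos: [375.9, -32.0, 62.2]
tcp_rot: [0.707, 0.707, -0.001, 0.0]
ft_force: [-2.6, -5.4, 1.8]
width: -0.2
gripper_force: 2.8
```

move_arm([
  [0.5,0.2,-0.3],
  [0.9,0.6,-0.55],
  [0.8,0.8,-0.5],
  [0.65,0.9,-0.4],
  [0.5,1.0,-0.35],
], roll=[0,0,0,0,0])

```text
time_s: 17.65
ee_pos: [408.2, 0.9, 82.4]
tcp_rot: [0.708, 0.707, -0.003, -0.001]
ft_force: [-6.0, -7.8, 4.6]
width: -0.1
gripper_force: 7.0
```

move_arm([
  [0.3,0.9,-0.2],
  [0,0,0],
  [-1.5,0,-2],
  [-1,0,-5],
  [0,0,-4],
], roll=[0,0,0,0,0])

```text
time_s: 18.27
ee_pos: [420.1, -19.7, 196.4]
tcp_rot: [0.708, 0.707, 0.001, -0.001]
ft_force: [0.4, 0.3, 0.2]
width: -0.2
gripper_force: 0.0
```

move_arm([
  [0,0,0],
  [0,0,0],
], roll=[0,0], claw=155)

```text
time_s: 18.52
ee_pos: [419.7, -19.7, 194.2]
tcp_rot: [0.707, 0.707, 0.0, -0.001]
ft_force: [0.2, -0.3, 0.2]
width: 33.3
gripper_force: 0.0
```

```bash
python3 -c "
from loc import *
look('pics/w9.png')"
```

```text
t 18.525 [419.7 -19.7 194.2] 90.0 w 33.3
blue 665 [336. 146.] [433.6  24.1 100. ]
blue 228 [539. 145.] [611.4  34.2 115. ]
blue 180 [527. 162.] [606.3  17.4 105.2]
blue 273 [425. 202.] [518.1 -27.4  75.1]
blue 281 [414. 215.] [511.7 -43.1  65.8]
hole 106 [467.  88.] [525.3  71.3 131.7]
hole 83 [438. 135.] [512.1  35.4 110.5]
hole 91 [509. 143.] [578.   33.3 112.8]
hole 12 [336. 164.] [434.8   8.7  91.3]
hole 91 [336. 184.] [435.6  -9.9  80.7]
hole 135 [338. 205.] [437.7 -32.5  68. ]
hole 18 [245. 219.] [348.2 -50.9  52.8]
hole 26 [502. 218.] [611.5 -47.7  68.4]
hole 29 [327. 228.] [428.6 -61.2  51.2]
hole 28 [349. 228.] [450.8 -60.7  52.7]
hole 16 [476. 243.] [596.2 -83.2  47.4]
```

```bash
python3 -c "
from rk import *
plan([(435.8,-12,110,94.1),(435.8,-12,77.5,94.1)])
h=np.array([np.cos(np.radians(166.1)),np.sin(np.radians(166.1))]);c=np.array([503.5,318.2])+9*h;print(c)
plan([(435.8,-12,190,94.1),(475,190,190,130),(*c,150,166.1)],(435.8,-12,76,94.1))
"
```

```text
2 [[0.38, 0.83, 4.18], [0.35, 0.85, 4.18]] -2.1
1 [0.0, 0.0, 3.25] -0.0
[494.76355167 320.36205238]
2 [0.0, 0.0, -5.7] -0.0
4 [[4.97, 1.34, -0.0], [4.7, 2.1, -0.0], [4.31, 2.8, -0.0], [3.82, 3.44, -0.0]] -9.0
4 [[2.18, 2.47, 1.0], [1.76, 2.78, 1.0], [1.31, 3.03, 1.0], [0.81, 3.19, 1.0]] -9.0
```

move_arm([
  [0.4,0.8,4.2],
  [0.35,0.85,4.2],
  [0,0,2.0],
  [0,0,1.1],
  [0,0,0],
], roll=[-2.1,-2.1,0,0,0])

```text
time_s: 19.2
ee_pos: [435.1, -12.3, 78.7]
tcp_rot: [0.681, 0.732, -0.001, -0.001]
ft_force: [0.5, 0.2, 1.2]
width: 33.6
gripper_force: 0.0
```

move_arm([
  [0,0,0.2],
  [0,0,0],
], roll=[0,0])

```text
time_s: 19.45
ee_pos: [437.1, -12.8, 78.5]
tcp_rot: [0.681, 0.732, 0.0, 0.001]
ft_force: [-0.5, -0.2, -1.0]
width: 33.6
gripper_force: 0.0
```

move_arm([
  [0,-0.1,0.2],
  [0,0,0],
  [0,0,0],
  [0,0,0],
  [0,0,0],
], roll=[0,0,0,0,0], claw=255)

```text
time_s: 20.08
ee_pos: [436.4, -13.0, 77.1]
tcp_rot: [0.681, 0.732, 0.001, 0.001]
ft_force: [-1.7, 0.1, 7.6]
width: 17.8
gripper_force: 38.9
```

move_arm([
  [0,0,-0.5],
  [0,0,-1.5],
  [0,0,-5],
  [0,0,-5.5],
  [0,0,0],
], roll=[0,0,0,0,0])

```text
time_s: 20.7
ee_pos: [438.6, -13.3, 205.1]
tcp_rot: [0.681, 0.732, 0.002, 0.004]
ft_force: [0.0, 0.2, 0.1]
width: 17.8
gripper_force: 39.2
```

move_arm([
  [5.0,1.3,0],
  [4.7,2.1,0],
  [4.3,2.8,0],
  [3.8,3.4,0],
], roll=[-9,-9,-9,-9])

```text
time_s: 21.2
ee_pos: [473.0, 190.5, 199.4]
tcp_rot: [0.419, 0.908, -0.001, -0.001]
ft_force: [0.4, -0.5, -0.6]
width: 17.8
gripper_force: 39.2
```

move_arm([
  [2.2,2.5,1.0],
  [1.8,2.8,1.2],
  [1.3,3.0,1.2],
  [0.8,3.2,1.2],
  [0,0,0],
], roll=[-9,-9,-9,-9,0])

```text
time_s: 21.82
ee_pos: [491.6, 321.0, 151.9]
tcp_rot: [0.119, 0.993, -0.001, -0.002]
ft_force: [0.2, 0.1, -0.8]
width: 17.8
gripper_force: 39.3
```

```bash
python3 -c "
from rk import *
s=arm.observe();print(s['ee_pos'],yaw(s['tcp_rot']),s['width'])
plan([(494.8,320.4,74,166.1)])
p,d,P,s=shot('wrist');cv2.imwrite('pics/w10.png',p[:,:,::-1])
"
```

```text
[491.62908147 321.02877952 151.89117671] 166.29749123358476 17.83313685023315
2 [-0.16, 0.01, 3.89] 0.1
```

move_arm([
  [-0.2,0,3],
  [0,0,3],
  [0,0,1.9],
  [0,0,0],
  [0,0,0],
], roll=[0,0,0,0,0])

```text
time_s: 22.5
ee_pos: [495.5, 319.0, 76.6]
tcp_rot: [0.121, 0.993, 0.0, 0.0]
ft_force: [-0.7, 0.3, -0.3]
width: 17.9
gripper_force: 39.3
```

move_arm([
  [0,0,0],
  [0,0,0],
  [0,0,0],
  [0,0,-1],
  [0,0,-3],
], roll=[0,0,0,0,0], claw=155)

```text
time_s: 23.12
ee_pos: [493.7, 318.8, 115.1]
tcp_rot: [0.121, 0.993, -0.001, -0.002]
ft_force: [0.4, 0.2, 0.2]
width: 33.3
gripper_force: 0.0
```

move_arm([
  [0,0,-5],
  [0,0,-5],
  [0,0,0],
], roll=[0,0,0])

```text
time_s: 23.5
ee_pos: [497.9, 321.0, 221.6]
tcp_rot: [0.12, 0.993, 0.003, 0.004]
ft_force: [-0.2, -0.2, -0.2]
width: 33.3
gripper_force: 0.0
```

```bash
python3 -c "
from loc import *
s=arm.observe()
p,d,P,s=shot('wrist');cv2.imwrite('pics/w11.png',cv2.resize(p[60:300,200:440],None,fx=2.4,fy=2.4)[:,:,::-1])
o=spotter.outline_of('wrist','forceps_a')
for k in o[:3]:
  q=P[k['pixels']&(d>0)];print(k['p'],k['uv'],np.percentile(q,[3,50,97],axis=0).round(1))
w=arc((512,20),75,[-8,8,18,28,38,48,58],90)
print(np.round(w))
"
```

```text
0.79 [99.6, 287.3] [[507.3  30.4 105.7]
 [540.3  43.9 115.2]
 [585.6  80.2 132.8]]
0.67 [321.1, 171.4] [[438.7 293.7  12.7]
 [496.5 323.5  21.4]
 [553.  338.3  23.6]]
0.6 [304.7, 203.3] [[516.5 285.4   4.2]
 [536.  301.4  11.9]
 [552.8 321.7  17.8]]
[[512.  -0.  88.  90.]
 [514.  18.  98.  90.]
 [517.  29. 105.  90.]
 [524.  39. 111.  90.]
 [531.  47. 116.  90.]
 [541.  55. 121.  90.]
 [552.  61. 125.  90.]]
```

View pics/w11.png

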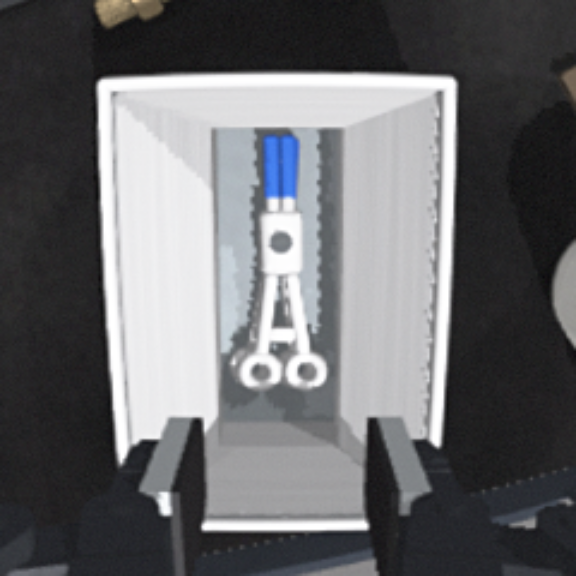

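Both shut forceps lie stacked in the well. The open ones come next. To make room I nudge the upper open one about 15 mm uphill by its block. Then I swing the lower open one by pushing its fixed jaw, so its joint isn't loaded.

```bash
python3 -c "
from rk import *
z0=mat(566,21)+1.7
plan([(566,8,140,90),(566,8,z0-1,90)])
print('push');plan([(566.5,17,mat(566.5,28)+1.7,90),(568,36,mat(568,47)+1.7,90)],(566,8,z0-1,90))
print('oR');w=arc((512,-43),69,[-8,10,20,30,40,50,60,66],90);print(np.round(w));a=w[0]
plan([(568,30,160,90),(a[0],a[1],110,90),(a[0],a[1]-3,a[2]-1,90)],(568,36,mat(568,47)+1.7,90));plan(w[1:],(a[0],a[1]-3,a[2]-1,90))
"
```

```text
8 [[-1.79, -3.57, 0.96], [-2.35, -3.23, 0.96], [-2.86, -2.79, 0.96], [-3.28, -2.28, 0.96], [-3.61, -1.71, 0.96], [-3.84, -1.09, 0.96], [-3.97, -0.44, 0.96], [-3.99, 0.22, 0.96]] 9.5
1 [0.0, 0.0, 4.45] -0.0
push
1 [0.9, 0.05, -0.5] -0.0
1 [1.9, 0.15, -1.09] -0.0
oR
[[512. -62.  52.  90.]
 [514. -44.  63.  90.]
 [518. -34.  69.  90.]
 [524. -25.  74.  90.]
 [532. -17.  79.  90.]
 [541. -11.  83.  90.]
 [551.  -5.  87.  90.]
 [558.  -3.  89.  90.]]
1 [-0.6, 0.0, -4.86] -0.0
2 [-4.62, -2.8, 2.5] -0.0
1 [-0.3, 0.0, 5.85] -0.0
1 [2.16, 0.21, -1.17] -0.0
1 [0.98, 0.4, -0.58] -0.0
1 [0.9, 0.59, -0.54] -0.0
1 [0.79, 0.77, -0.49] -0.0
1 [0.66, 0.91, -0.42] -0.0
1 [0.51, 1.04, -0.34] -0.0
1 [0.22, 0.67, -0.16] -0.0
```

move_arm([
  [-1.8,-3.6,0.7],
  [-2.4,-3.2,0.7],
  [-2.9,-2.8,0.7],
  [-3.3,-2.3,0.8],
  [-3.6,-1.7,1.0],
], roll=[9.5,9.5,9.5,9.5,9.5], claw=255)

```text
time_s: 24.22
ee_pos: [539.1, 122.6, 174.9]
tcp_rot: [0.512, 0.859, -0.001, -0.001]
ft_force: [1.0, 0.3, -0.5]
width: -0.3
gripper_force: 0.0
```

move_arm([
  [-3.8,-1.1,1.2],
  [-4.0,-0.4,1.3],
  [-4.0,0.2,1.3],
  [0,0,0],
  [0,0,0],
], roll=[9.5,9.5,9.5,0,0])

```text
time_s: 24.85
ee_pos: [565.6, 7.6, 137.7]
tcp_rot: [0.706, 0.708, -0.001, -0.001]
ft_force: [-0.5, -0.1, 0.2]
width: 0.3
gripper_force: 0.0
```

```bash
python3 -c "
from loc import *
plan([(566,8,mat(566,21)+.9,90)])
look('pics/w12.png')"
```

```text
1 [0.04, 0.04, 4.2] 0.2
t 24.85 [565.6   7.6 137.7] 90.2 w 0.3
blue 795 [401. 187.] [612.6  35.6 115.9]
blue 622 [387. 210.] [607.2  19.6 106.5]
blue 852 [257. 261.] [519.4 -31.9  72.6]
hole 197 [241. 121.] [528.7  72.1 132.3]
hole 68 [462. 173.] [646.   45.6 123.3]
hole 96 [230. 183.] [515.4  36.6 111.4]
hole 233 [340. 189.] [578.   33.6 113. ]
hole 7 [370. 200.] [596.1  26.5 109.9]
hole 7 [275. 266.] [532.6 -37.   70.4]
```

move_arm([
  [0,0,2.2],
  [0,0,2.0],
  [0.9,0.1,-0.45],
  [0.6,0,-0.35],
  [0.6,0,-0.35],
], roll=[0,0,0,0,0])

```text
time_s: 25.52
ee_pos: [568.6, 29.0, 109.8]
tcp_rot: [0.706, 0.708, 0.001, 0.001]
ft_force: [0.8, -1.3, -0.9]
width: -0.3
gripper_force: 0.3
```

move_arm([
  [0.6,0.1,-0.35],
  [0,0,0],
  [-0.6,0,-3.5],
  [-2.5,-1.5,-2],
  [-4,-2.8,0],
], roll=[0,0,0,0,0])

```text
time_s: 26.15
ee_pos: [528.0, -37.4, 168.9]
tcp_rot: [0.705, 0.709, 0.002, 0.002]
ft_force: [0.8, -0.5, -0.1]
width: -0.1
gripper_force: 0.0
```

move_arm([
  [-2.8,-1.3,2.5],
  [0,0,0],
  [0,0,0],
], roll=[0,0,0])

```text
time_s: 26.52
ee_pos: [513.4, -64.7, 142.2]
tcp_rot: [0.706, 0.708, 0.0, 0.0]
ft_force: [0.0, -0.3, -0.2]
width: 0.2
gripper_force: 0.0
```

```bash
python3 -c "
from loc import *
look('pics/w13.png')
plan([(512,-63,51,90)])"
```

```text
t 26.525 [513.4 -64.7 142.2] 90.1 w 0.2
blue 534 [498.  31.] [615.7  57.4 128.4]
blue 477 [486.  60.] [612.1  40.7 118.8]
blue 561 [328. 160.] [520.6 -28.3  74.7]
blue 518 [318. 180.] [514.  -44.   65.4]
hole 285 [444.  26.] [581.8  54.7 125.2]
hole 240 [326.  30.] [518.2  49.2 118.7]
hole 7 [338. 182.] [528.3 -45.7  65.2]
hole 122 [366. 188.] [549.5 -50.5  63.6]
hole 64 [448. 187.] [613.  -48.1  68.3]
hole 42 [418. 222.] [598.2 -83.2  47.5]
2 [0.07, -0.09, 4.57] 0.1
```

move_arm([
  [0.1,-0.1,4.5],
  [0,0,4.4],
  [0,0,0],
  [0.8,0,-0.3],
  [0.7,0.1,-0.4],
], roll=[0,0,0,0,0])

```text
time_s: 27.2
ee_pos: [514.0, -48.4, 61.6]
tcp_rot: [0.706, 0.708, 0.001, 0.001]
ft_force: [-0.2, -1.1, -1.9]
width: -0.1
gripper_force: 0.3
```

move_arm([
  [0.7,0.1,-0.4],
  [0.5,0.2,-0.3],
  [0.5,0.2,-0.3],
  [0.9,0.6,-0.55],
  [0.8,0.8,-0.5],
], roll=[0,0,0,0,0])

```text
time_s: 27.82
ee_pos: [531.9, -14.5, 80.6]
tcp_rot: [0.706, 0.708, -0.0, -0.0]
ft_force: [-0.8, -2.1, 0.6]
width: -0.0
gripper_force: 1.2
```

move_arm([
  [0.65,0.9,-0.4],
  [0.5,1.0,-0.35],
  [0.2,0.7,-0.15],
  [0,0,0],
  [-1.5,0,-2],
], roll=[0,0,0,0,0])

```text
time_s: 28.45
ee_pos: [557.0, -14.8, 107.9]
tcp_rot: [0.705, 0.709, 0.0, -0.002]
ft_force: [0.7, -0.2, 0.3]
width: 0.1
gripper_force: 0.0
```

move_arm([
  [-1.5,0,-5],
  [0,0,-4],
  [0,0,0],
  [0,0,0],
], roll=[0,0,0,0], claw=155)

```text
time_s: 28.95
ee_pos: [558.1, -30.9, 198.8]
tcp_rot: [0.706, 0.708, 0.001, -0.0]
ft_force: [0.3, -0.4, -0.2]
width: 33.1
gripper_force: 0.0
```

```bash
python3 -c "
from loc import *
look('pics/w14.png')"
```

```text
t 28.95 [558.1 -30.9 198.8] 90.2 w 33.1
blue 478 [401.  86.] [616.1  58.2 129. ]
blue 422 [393. 110.] [612.7  41.6 119.3]
blue 349 [337. 148.] [572.9  10.3  99.4]
blue 375 [358. 158.] [590.3   2.2  95.7]
hole 147 [270.  40.] [527.4  86.9 140.7]
hole 169 [351.  89.] [581.4  54.7 125.1]
hole 99 [263.  97.] [518.6  49.8 119.1]
hole 87 [327. 185.] [565.9 -23.3  79.9]
hole 30 [278. 214.] [520.  -56.2  58.8]
hole 26 [318. 228.] [558.6 -74.4  50.5]
```

```bash
python3 -c "
from rk import *
plan([(565.8,-22,115,71),(565.8,-22,82,71)])
h=lambda a:np.array([np.cos(np.radians(a)),np.sin(np.radians(a))])
H=h(-5.8);L=h(84.2);c=np.array([491,-302])+11*H-57*L;print(c)
plan([(566,-22,190,71),(540,-140,150,30),(*c,110,-5.8)],(566,-22,79,71))"
```

```text
2 [[0.44, 0.42, 4.16], [0.5, 0.34, 4.16]] 9.6
1 [0.0, 0.0, 3.3] -0.0
[ 496.18347886 -359.81981967]
2 [0.0, 0.0, -5.55] -0.0
4 [[-3.0, 0.35, 1.0], [-2.89, 0.87, 1.0], [-2.69, 1.37, 1.0], [-2.4, 1.83, 1.0]] 10.2
4 [[-3.7, 4.21, 1.0], [-3.0, 4.74, 1.0], [-2.22, 5.14, 1.0], [-1.4, 5.43, 1.0]] 9.0
```

move_arm([
  [0.4,0.4,4.2],
  [0.5,0.4,4.1],
  [0,0,2.2],
  [0,0,1.0],
  [0,0,0],
], roll=[9.6,9.6,0,0,0], claw=165)

```text
time_s: 29.62
ee_pos: [565.6, -22.8, 83.2]
tcp_rot: [0.814, 0.58, -0.001, -0.001]
ft_force: [-0.8, -0.1, 0.1]
width: 30.2
gripper_force: 0.0
```

move_arm([
  [0,0,0.2],
  [0,0,0],
], roll=[0,0])

```text
time_s: 29.88
ee_pos: [567.4, -23.2, 83.2]
tcp_rot: [0.814, 0.58, 0.001, 0.001]
ft_force: [-1.0, 0.2, -0.8]
width: 30.2
gripper_force: 0.0
```

move_arm([
  [0.1,-0.1,0.3],
  [0,0,0],
  [0,0,0],
], roll=[0,0,0])

```text
time_s: 30.25
ee_pos: [566.0, -21.7, 79.4]
tcp_rot: [0.814, 0.58, 0.0, 0.0]
ft_force: [-0.2, 0.0, -0.8]
width: 29.9
gripper_force: 0.0
```

move_arm([
  [0,0,0.1],
  [0,0,0],
  [0,0,0],
  [0,0,0],
  [0,0,0],
], roll=[0,0,0,0,0], claw=255)

```text
time_s: 30.88
ee_pos: [566.1, -21.8, 79.0]
tcp_rot: [0.814, 0.58, 0.0, 0.0]
ft_force: [-1.9, 1.1, 5.3]
width: 17.7
gripper_force: 39.0
```

move_arm([
  [0,0,-0.5],
  [0,0,-1.5],
  [0,0,-4.5],
  [0,0,-5],
  [0,0,0],
], roll=[0,0,0,0,0])

```text
time_s: 31.5
ee_pos: [569.5, -22.3, 199.0]
tcp_rot: [0.814, 0.58, 0.004, 0.004]
ft_force: [-0.2, 0.7, -1.3]
width: 17.0
gripper_force: 39.1
```

move_arm([
  [-3.0,0.4,0.7],
  [-2.9,0.9,0.7],
  [-2.7,1.4,0.7],
  [-2.4,1.8,0.7],
], roll=[10.2,10.2,10.2,10.2])

```text
time_s: 32.0
ee_pos: [539.9, -140.8, 164.4]
tcp_rot: [0.966, 0.257, -0.001, -0.0]
ft_force: [-0.5, -0.3, -0.8]
width: 17.6
gripper_force: 39.1
```

move_arm([
  [-3.7,4.2,1.0],
  [-3.0,4.7,1.5],
  [-2.2,5.1,1.8],
  [-1.4,5.4,1.8],
  [0,0,0],
], roll=[9,9,9,9,0])

```text
time_s: 32.62
ee_pos: [494.6, -361.8, 101.8]
tcp_rot: [0.999, -0.054, -0.001, -0.001]
ft_force: [0.7, 0.5, -0.2]
width: 17.7
gripper_force: 39.2
```

```bash
python3 -c "
from loc import *
s=arm.observe();print(s['width'],yaw(s['tcp_rot']))
p,d,P,s=shot('wrist');cv2.imwrite('pics/w15.png',p[:,:,::-1]);print(s['ee_pos'])
o=spotter.outline_of('wrist','tray');q=P[o[0]['pixels']&(d>0)];t=q[(q[:,2]>20)&(q[:,2]<29)]
print(o[0]['p'],cv2.minAreaRect(t[:,:2].astype(np.float32)),np.percentile(q[:,2],[5,50,95]))
for k in spotter.outline_of('wrist','forceps_a')[:2]:
  q=P[k['pixels']&(d>0)];print(k['p'],k['uv'],np.percentile(q,[2,50,98],axis=0).round())
plan([(496,-360,51,-5.8)])
"
```

```text
17.740288699700653 -6.179559205113425
[ 494.6462241  -361.8220462   101.80273415]
0.87 ((491.18695068359375, -299.830322265625), (197.040283203125, 172.03729248046875), 83.91426086425781) [ 3.80808972  5.02601935 23.76864652]
0.81 [325.5, 225.9] [[ 437. -386.   66.]
 [ 510. -364.  110.]
 [ 539. -353.  126.]]
1 [-0.05, 0.2, 5.29] -0.0
```

move_arm([
  [0,-0.4,2.5],
  [0,0,1.8],
  [0,0,0.5],
  [0,0,0],
  [0,0,0],
], roll=[0,0,0,0,0])

```text
time_s: 33.4
ee_pos: [498.3, -355.1, 57.5]
tcp_rot: [0.999, -0.051, 0.001, 0.001]
ft_force: [1.0, -0.4, -0.6]
width: 17.5
gripper_force: 39.2
```

move_arm([
  [0,0,0.2],
  [0,0,0],
], roll=[0,0])

```text
time_s: 33.65
ee_pos: [497.5, -355.1, 54.5]
tcp_rot: [0.999, -0.051, 0.0, 0.0]
ft_force: [-0.1, 0.2, -0.2]
width: 17.6
gripper_force: 39.2
```

move_arm([
  [0,0.2,0.3],
  [0,0,0],
  [0,0,0],
], roll=[0,0,0])

```text
time_s: 34.02
ee_pos: [497.2, -356.9, 51.2]
tcp_rot: [0.999, -0.051, -0.0, -0.0]
ft_force: [0.4, 0.6, -0.8]
width: 17.6
gripper_force: 39.2
```

move_arm([
  [0,0,0.2],
  [0,0,0],
], roll=[0,0])

```text
time_s: 34.28
ee_pos: [497.1, -356.8, 49.1]
tcp_rot: [0.999, -0.051, -0.0, -0.0]
ft_force: [0.7, -0.2, -1.2]
width: 17.6
gripper_force: 39.3
```

move_arm([
  [0,0,0.3],
  [0,0,0],
], roll=[0,0])

```text
time_s: 34.52
ee_pos: [497.6, -357.0, 46.4]
tcp_rot: [0.999, -0.051, 0.0, 0.0]
ft_force: [0.3, -0.4, 1.0]
width: 17.4
gripper_force: 39.7
```

move_arm([
  [0,0,0],
  [0,0,0],
  [0,0,0],
  [0,0,-1],
  [0,0,-4],
], roll=[0,0,0,0,0], claw=165)

```text
time_s: 35.15
ee_pos: [495.4, -355.3, 94.9]
tcp_rot: [0.999, -0.051, -0.002, -0.002]
ft_force: [0.7, -1.1, 0.6]
width: 30.1
gripper_force: 0.0
```

move_arm([
  [0,0,-6],
  [0,0,-5],
  [0,0,0],
], roll=[0,0,0])

```text
time_s: 35.52
ee_pos: [499.8, -359.1, 212.6]
tcp_rot: [0.999, -0.051, 0.004, 0.003]
ft_force: [0.4, -0.6, -0.3]
width: 30.2
gripper_force: 0.0
```

```bash
python3 -c "
from loc import *
p,d,P,s=shot('wrist');cv2.imwrite('pics/w16.png',p[:,:,::-1]);print(s['ee_pos'],s['time_s'])
o=spotter.outline_of('wrist','forceps_a')
for k in o[:3]:
  q=P[k['pixels']&(d>0)];print(k['p'],k['uv'],np.percentile(q,[1,25,50,75,99],axis=0).round(1))
hsv=cv2.cvtColor(p,cv2.COLOR_RGB2HSV);w=(hsv[...,1]<60)&(hsv[...,2]>140)&(d>0)&(P[...,2]>8)&(P[...,2]<30)&(abs(P[...,0]-491)<88)&(abs(P[...,1]+300)<90)
q=P[w];print(len(q),np.percentile(q,[1,50,99],axis=0).round(1))
"
```

```text
[ 499.76552369 -359.12474474  212.61799925] 35.525
0.67 [315.9, 186.7] [[ 433.6 -382.6    5.6]
 [ 460.3 -362.1   11.5]
 [ 490.6 -356.8   12.5]
 [ 517.2 -342.7   13.3]
 [ 551.1 -310.4   15.1]]
0.54 [0.0, 217.5] [[509.2  39.9 109.2]
 [514.4  43.7 113.3]
 [520.6  47.6 115.2]
 [526.8  50.7 117.2]
 [539.4  54.9 119.7]]
2628 [[ 403.4 -388.     8.4]
 [ 482.8 -333.9   13.5]
 [ 578.3 -210.4   25.6]]
```

The lower open one lies flat in the tray, top at 12.5–13.5 mm and 72 mm wide, still open. For the last one I hook its fixed jaw from uphill with the inner face of a finger, so first I check the clearances there.

```bash
python3 -c "
from rk import *
z=np.load('pics/top1.npz');W=world('top',z['d'])
print('cols y',list(range(-10,160,10)))
for x0 in range(590,700,10):
    print(x0,[int(np.max(W[(W[...,0]>=x0)&(W[...,0]<x0+10)&(W[...,1]>=y0)&(W[...,1]<y0+10)&(z['d']>0)][:,2],initial=-9)) for y0 in range(-10,160,10)])
"
```

```text
cols y [-10, 0, 10, 20, 30, 40, 50, 60, 70, 80, 90, 100, 110, 120, 130, 140, 150]
590 [90, 95, 107, 111, 116, 113, 124, 123, 133, 139, 131, 0, 1, 0, 2, 4, 2]
600 [88, 93, 109, 115, 115, 116, 120, 128, 133, 137, 135, 4, 6, 2, 2, 4, 5]
610 [90, 105, 103, 114, 114, 117, 124, 130, 132, 137, 132, 2, 4, 6, -1, 6, 3]
620 [87, 94, 97, 118, 110, 115, 123, 128, 135, 137, -9, 2, 3, 6, 4, 1, 1]
630 [88, 96, 102, 106, 113, 119, 123, 127, 133, 140, -9, 2, 4, 4, 1, 5, 4]
640 [90, 96, 102, 106, 108, 122, 121, 132, 139, 142, -9, 6, 1, 8, 2, 176, 183]
650 [5, 1, 1, 5, -9, -9, -9, -9, -9, -9, -9, 1, 2, 6, 76, 185, 188]
660 [2, 0, 3, 3, 4, 8, 3, 4, 2, 1, -9, 5, 3, 5, 184, 187, 194]
670 [6, 0, 4, 3, 3, 0, 4, 5, 6, 2, 5, 3, 3, 46, 184, 191, 198]
680 [7, 57, 74, 82, 69, 2, 5, 6, 2, 1, 0, 4, 5, 81, 184, 190, 195]
690 [1, 68, 94, 113, 94, 69, 5, 5, 2, 0, 3, 3, 5, 52, 185, 189, 195]
```

```bash
cat > hook.py <<'E'
from rk import *
ev=-yv   # level, +x side
pt=np.array([581.4,54.7]);rg=np.array([518.6,49.8]);bl=np.array([616.1,58.2])
def sl(v): # plan vec -> slope coords (level, s)
    return np.array([v@ev[:2],v@xu[:2]/(xu[:2]@xu[:2])])
vr=sl(rg-pt);phi=np.arctan2(vr[1],vr[0])-np.arctan2(-11,-64);print("heading in slope",np.degrees(phi)%360,"ring len",np.hypot(*vr))
c,s_=np.cos(phi),np.sin(phi);vb=sl(bl-pt);print("blue local",vb@[c,s_],vb@[-s_,c])
n=np.cross(ev,xu);n*=np.sign(n[2]);und=np.array([*pt,mat(*pt)])  # pt lies on top plane in plan
P0=np.array([pt[0],pt[1],mat(*pt)]) -0; P0=P0+np.array([0,0,9/n[2]])-9*n   # underside pivot
w=[]
def pose(al,off,xc=-35,xf=33,yo=8.5,half=42.5):
    f=lambda a,x,y:(x*np.cos(a)-y*np.sin(a),x*np.sin(a)+y*np.cos(a))
    a=phi-np.radians(al);o=f(phi,xc,0);r=f(a,xf-xc,yo+off);l,s=o[0]+r[0],o[1]+r[1]
    F=P0+l*ev+s*xu;h=np.cos(a)*ev+np.sin(a)*xu;h=h[:2]/np.hypot(*h[:2]);nl=np.array([-h[1],h[0]])
    zt=max(mat(*(F[:2]+11*h+2*nl)),mat(*(F[:2]-11*h+2*nl)))+1.2
    t=F[:2]-half*nl;return (*t,zt-13,np.degrees(np.arctan2(h[1],h[0]))+180)
E
python3 -c "
from hook import *
w=[pose(0,7)]+[pose(a,1.5) for a in np.arange(2,84,9)]
print(np.round(w,1));a=w[0]
plan([(530,-150,212,95),(a[0],a[1],190,a[3]),a]);print('push');plan(w[1:],a)"
```

```text
heading in slope 1.3877496999520171 ring len 63.280751981978376
blue local 34.40994555238973 6.833340287441188
[[ 6.126e+02  2.790e+01  1.149e+02  1.760e+02]
 [ 6.112e+02  2.110e+01  1.109e+02  1.742e+02]
 [ 6.052e+02  1.270e+01  1.064e+02  1.664e+02]
 [ 5.977e+02  5.300e+00  1.019e+02  1.585e+02]
 [ 5.887e+02 -8.000e-01  9.750e+01  1.503e+02]
 [ 5.784e+02 -5.500e+00  9.330e+01  1.419e+02]
 [ 5.671e+02 -8.400e+00  8.950e+01  1.332e+02]
 [ 5.551e+02 -9.500e+00  8.600e+01  1.240e+02]
 [ 5.428e+02 -8.400e+00  8.310e+01  1.145e+02]
 [ 5.306e+02 -5.300e+00  8.070e+01  1.046e+02]
 [ 5.190e+02 -4.000e-01  7.880e+01  9.440e+01]]
10 [[0.11, -2.09, -0.05], [0.48, -2.04, -0.05], [0.83, -1.93, -0.05], [1.15, -1.75, -0.05], [1.44, -1.52, -0.05], [1.69, -1.25, -0.05], [1.88, -0.93, -0.05], [2.01, -0.59, -0.05], [2.08, -0.23, -0.05], [2.09, 0.14, -0.05]] -10.1
8 [[2.12, 1.22, 0.28], [1.88, 1.58, 0.28], [1.57, 1.88, 0.28], [1.22, 2.13, 0.28], [0.82, 2.31, 0.28], [0.4, 2.42, 0.28], [-0.03, 2.45, 0.28], [-0.46, 2.41, 0.28]] -10.1
2 [0.0, 0.0, 3.76] -0.0
push
1 [0.09, -0.68, 0.4] 1.7
1 [[0.51, -0.89, 0.45]] 7.8
1 [[0.56, -0.9, 0.45]] 7.9
1 [[0.61, -0.9, 0.44]] 8.1
1 [[0.66, -0.91, 0.42]] 8.4
1 [[0.71, -0.93, 0.38]] 8.7
1 [[0.75, -0.95, 0.34]] 9.1
1 [[0.77, -0.96, 0.3]] 9.5
1 [[0.78, -0.98, 0.24]] 9.9
1 [[0.77, -0.99, 0.19]] 10.2
```

move_arm([
  [0.1,-2.1,0],
  [0.5,-2.0,0],
  [0.8,-1.9,0],
  [1.2,-1.8,0],
  [1.4,-1.5,0],
], roll=[-10.1,-10.1,-10.1,-10.1,-10.1], claw=0)

```text
time_s: 36.25
ee_pos: [512.2, -252.3, 204.2]
tcp_rot: [0.924, 0.383, -0.001, -0.002]
ft_force: [-0.4, 0.5, 0.0]
width: 85.3
gripper_force: 0.0
```

move_arm([
  [1.7,-1.2,0],
  [1.9,-0.9,0],
  [2.0,-0.6,0],
  [2.1,-0.2,0],
  [2.1,0.1,0],
], roll=[-10.1,-10.1,-10.1,-10.1,-10.1])

```text
time_s: 36.88
ee_pos: [528.8, -149.1, 204.3]
tcp_rot: [0.672, 0.74, -0.001, -0.002]
ft_force: [-0.1, 0.0, -0.1]
width: 85.0
gripper_force: 0.0
```

move_arm([
  [2.1,1.2,0.2],
  [1.9,1.6,0.2],
  [1.6,1.9,0.2],
  [1.2,2.1,0.2],
], roll=[-10.1,-10.1,-10.1,-10.1])

```text
time_s: 37.38
ee_pos: [569.9, -60.1, 196.2]
tcp_rot: [0.376, 0.927, -0.0, -0.002]
ft_force: [-0.7, -0.8, 0.2]
width: 85.2
gripper_force: 0.0
```

move_arm([
  [0.8,2.3,0.2],
  [0.4,2.4,0.2],
  [0,2.4,0.2],
  [-0.5,2.4,0.2],
  [0,0,2],
], roll=[-10.1,-10.1,-10.1,-10.1,0])

```text
time_s: 38.0
ee_pos: [612.6, 28.5, 169.2]
tcp_rot: [0.034, 0.999, 0.0, -0.0]
ft_force: [-0.3, 0.1, 0.1]
width: 85.7
gripper_force: 0.0
```

```bash
python3 -c "
from hook import *
from loc import look
plan([pose(0,7)])
look('pics/w17.png')"
```

```text
heading in slope 1.3877496999520171 ring len 63.280751981978376
blue local 34.40994555238973 6.833340287441188
1 [-0.0, -0.06, 5.44] 0.2
t 38.0 [612.6  28.5 169.2] 176.1 w 85.7
blue 506 [337. 215.] [612.   41.3 119.1]
blue 565 [364. 223.] [615.4  57.9 128.7]
hole 289 [174.  31.] [ 445.6 -100.9   29.5]
hole 163 [341.  68.] [518.   49.3 118.8]
hole 208 [409.  76.] [526.7  86.1 140.1]
hole 189 [356. 169.] [581.3  54.3 124.9]
```

The ring on the opening side is close to the top rim, so I first draw the forceps 35 mm downhill by its block with the uphill finger.

```bash
python3 -c "
from hook import *
a=np.array(pose(0,7,xf=3,yo=10));b=a+np.array([*(xu*-42),0]);print(a,b)
plan([(*a[:2],165,a[3]),a,b])"
```

```text
heading in slope 1.3877496999520171 ring len 63.280751981978376
blue local 34.40994555238973 6.833340287441188
[582.74447488  31.2728309  115.25159834 175.9607335 ] [579.41387488  -5.0403691   94.41119834 175.9607335 ]
1 [2.76, 0.15, 0.04] 0.1
1 [0.0, 0.0, 4.97] -0.0
1 [0.08, -3.65, 2.08] -0.0
```

move_arm([
  [2.9,0.1,0.4],
  [0.1,0,2.5],
  [0,0,2.2],
  [0,0,0],
  [0,0,0],
], roll=[0,0,0,0,0])

```text
time_s: 38.67
ee_pos: [581.7, 29.8, 119.2]
tcp_rot: [0.035, 0.999, -0.0, -0.001]
ft_force: [-0.4, 0.2, -0.4]
width: 85.3
gripper_force: 0.0
```

move_arm([
  [0,-0.7,0.4],
  [0,-0.7,0.4],
  [0,-0.7,0.4],
  [0,-0.7,0.4],
  [0,-0.7,0.4],
], roll=[0,0,0,0,0])

```text
time_s: 39.3
ee_pos: [579.9, -5.5, 99.1]
tcp_rot: [0.035, 0.999, 0.0, 0.0]
ft_force: [-0.3, 0.1, 0.8]
width: 85.4
gripper_force: 0.5
```

move_arm([
  [0,0,0],
  [0,0.7,-2],
  [0,0,-5],
  [0,0,0],
  [0,0,0],
], roll=[0,0,0,0,0])

```text
time_s: 39.92
ee_pos: [580.4, 2.1, 169.2]
tcp_rot: [0.035, 0.999, -0.0, 0.0]
ft_force: [-0.2, -0.3, -0.7]
width: 85.2
gripper_force: 0.0
```

```bash
python3 -c "
from loc import look
look('pics/w18.png')"
```

```text
t 39.925 [580.4   2.1 169.2] 176.0 w 85.2
blue 355 [328. 239.] [604.1   8.3  99.9]
blue 414 [351. 251.] [611.1  24.2 109.3]
hole 135 [357. 109.] [512.4  32.4 108.8]
hole 157 [418. 134.] [529.2  66.8 129.3]
hole 157 [353. 205.] [577.   26.5 108.9]
hole 11 [446. 274.] [618.2  83.8 143.6]
```

```bash
sed -i 's/^pt=.*/pt=np.array([577,26.5]);rg=np.array([512.4,32.4]);bl=np.array([611.1,24.2])/' hook.py; python3 -c "
from hook import *
w=[pose(0,7)]+[pose(a,1) for a in [1,9,17,25,33,41,50,59,68,76]]
print(np.round(w,1)[[0,1,-1]]);a=w[0]
plan([(a[0],a[1],160,a[3]),a]);print('push');plan(w[1:],a)"
```

```text
heading in slope 350.2729310819737 ring len 64.86794635209783
blue local 33.51542975588648 6.708270608492478
[[603.1  -5.2  96.1 166.3]
 [600.9 -11.1  92.7 165.4]
 [510.2 -19.9  65.2  89.7]]
1 [[-2.39, -0.57, 0.83]] 9.7
2 [0.0, 0.0, 3.2] -0.0
push
1 [0.08, -0.63, 0.34] 0.9
1 [[0.5, -0.8, 0.4]] 7.1
1 [[0.54, -0.81, 0.39]] 7.2
1 [[0.58, -0.82, 0.37]] 7.4
1 [[0.62, -0.83, 0.35]] 7.7
1 [[0.65, -0.84, 0.32]] 8.0
1 [[0.77, -0.95, 0.31]] 9.4
1 [[0.79, -0.97, 0.26]] 9.8
1 [[0.79, -0.99, 0.21]] 10.1
1 [[0.67, -0.89, 0.13]] 9.1
```

move_arm([
  [-2.4,-0.6,0.8],
  [0,0,3.2],
  [0,0,3.0],
  [0,0,0],
  [0,0,0],
], roll=[9.7,0,0,0,0])

```text
time_s: 40.6
ee_pos: [602.6, -5.6, 97.8]
tcp_rot: [0.12, 0.993, -0.0, -0.001]
ft_force: [1.3, 0.4, -0.5]
width: 85.3
gripper_force: 0.0
```

```bash
python3 -c "
from hook import *
s=arm.observe();print(s['ee_pos'],s['ft_force'],pose(0,7))
plan([pose(0,4)])"
```

```text
heading in slope 350.2729310819737 ring len 64.86794635209783
blue local 33.51542975588648 6.708270608492478
[602.63583228  -5.56285786  97.81880708] [ 1.30100091  0.42509925 -0.46218535] (np.float64(603.1018061568258), np.float64(-5.166267956883928), np.float64(96.09562133443804), np.float64(166.2904688972233))
1 [-0.02, -0.21, 0.32] -0.0
```

move_arm([
  [0,-0.6,0.45],
  [0.5,-0.8,0.4],
  [0.5,-0.8,0.4],
  [0.6,-0.8,0.4],
  [0.6,-0.8,0.35],
], roll=[0.9,7.1,7.2,7.4,7.7])

```text
time_s: 41.22
ee_pos: [568.7, -31.0, 78.7]
tcp_rot: [0.377, 0.926, -0.0, -0.0]
ft_force: [-0.5, 0.1, 0.5]
width: 85.3
gripper_force: 0.1
```

move_arm([
  [0.65,-0.8,0.3],
  [0.8,-0.95,0.3],
  [0.8,-1.0,0.25],
  [0.8,-1.0,0.2],
  [0.7,-0.9,0.1],
], roll=[8.0,9.4,9.8,10.1,9.1])

```text
time_s: 41.85
ee_pos: [511.5, -19.5, 67.5]
tcp_rot: [0.712, 0.702, -0.0, 0.0]
ft_force: [0.3, 0.3, 0.1]
width: 85.5
gripper_force: 0.3
```

move_arm([
  [0,0,0],
  [0,0.8,-2],
  [0,0,-5],
  [0,0,-3],
  [0,0,0],
], roll=[0,0,0,0,0])

```text
time_s: 42.48
ee_pos: [522.7, -19.8, 170.4]
tcp_rot: [0.709, 0.705, 0.002, 0.002]
ft_force: [0.8, 0.4, -0.3]
width: 85.2
gripper_force: 0.0
```

```bash
python3 -c "
from loc import look
look('pics/w19.png')"
```

```text
t 42.475 [522.7 -19.8 170.4] 89.7 w 85.2
blue 312 [366. 211.] [562.2 -28.6  76.7]
blue 238 [345. 220.] [546.  -38.4  70.3]
hole 131 [315. 116.] [521.9  46.7 117.5]
hole 91 [262. 146.] [485.4  27.1 104.4]
hole 112 [333. 193.] [535.3 -11.1  85.3]
hole 7 [301. 268.] [ 505.8 -103.9   30.9]
```

It is half way round at a heading of about −47°. One more hook, with a longer lever.

```bash
sed -i 's/^pt=.*/pt=np.array([535.3,-11.1]);rg=np.array([485.4,27.1]);bl=np.array([562.2,-28.6])/' hook.py; python3 -c "
from hook import *
k=dict(xf=40,xc=-55)
w=[pose(0,8,**k)]+[pose(a,1,**k) for a in [1,8,15,22,29,36,43,50,56]]
print(np.round(w,1)[[0,1,-1]]);a=w[0]
plan([(a[0],a[1],150,a[3]),a]);print('push');plan(w[1:],a)"
```

```text
heading in slope 314.3001791211803 ring len 65.69265105299215
blue local 32.16551974090153 8.27390745707562
[[542.9 -54.1  62.2 133.1]
 [535.8 -58.3  59.2 132.1]
 [442.9 -36.7  43.9  71.3]]
5 [[-0.69, 0.44, 0.37], [-0.75, 0.33, 0.37], [-0.79, 0.21, 0.37], [-0.81, 0.09, 0.37], [-0.81, -0.03, 0.37]] -8.7
2 [0.0, 0.0, 4.39] -0.0
push
1 [0.17, -0.8, 0.3] 1.0
1 [[0.64, -1.05, 0.37]] 7.1
1 [[0.65, -1.07, 0.32]] 7.4
1 [[0.66, -1.08, 0.28]] 7.6
1 [[0.65, -1.1, 0.22]] 7.8
1 [[0.63, -1.11, 0.17]] 8.0
1 [[0.6, -1.12, 0.11]] 8.0
1 [[0.56, -1.12, 0.06]] 8.1
1 [[0.44, -0.97, 0.0]] 6.9
```

move_arm([
  [-0.7,0.4,0.4],
  [-0.75,0.3,0.4],
  [-0.8,0.2,0.4],
  [-0.8,0.1,0.4],
  [-0.8,0,0.4],
], roll=[-8.7,-8.7,-8.7,-8.7,-8.7])

```text
time_s: 43.15
ee_pos: [540.1, -53.8, 145.6]
tcp_rot: [0.395, 0.918, -0.0, -0.002]
ft_force: [-0.5, -0.7, -0.2]
width: 85.6
gripper_force: 0.0
```

move_arm([
  [0,0,4.4],
  [0,0,4.0],
  [0,0,0],
  [0,0,0],
], roll=[0,0,0,0])

```text
time_s: 43.65
ee_pos: [539.8, -53.5, 62.2]
tcp_rot: [0.398, 0.917, -0.0, -0.002]
ft_force: [0.3, 0.1, 0.5]
width: 85.2
gripper_force: 0.0
```

```bash
python3 -c "
from hook import *
s=arm.observe();print(s['ee_pos'],s['ft_force'],yaw(s['tcp_rot']))
k=dict(xf=40,xc=-55)
plan([pose(0,5,**k)])"
```

```text
heading in slope 314.3001791211803 ring len 65.69265105299215
blue local 32.16551974090153 8.27390745707562
[539.80319784 -53.52371772  62.16879136] [0.28687642 0.09712908 0.51841572] 133.0918235309379
1 [-0.21, -0.09, 0.1] -0.0
```

move_arm([
  [0,-0.5,0.2],
  [0.6,-1.05,0.35],
  [0.65,-1.05,0.3],
  [0.65,-1.1,0.3],
  [0.65,-1.1,0.2],
], roll=[1,7.1,7.4,7.6,7.8])

```text
time_s: 44.28
ee_pos: [487.3, -57.5, 50.0]
tcp_rot: [0.63, 0.776, -0.0, -0.0]
ft_force: [0.8, -0.1, 0.9]
width: 85.3
gripper_force: 0.2
```

move_arm([
  [0.6,-1.1,0.2],
  [0.6,-1.1,0.1],
  [0.55,-1.1,0.05],
  [0.4,-1.0,0],
  [0,0,0],
], roll=[8.0,8.0,8.1,6.9,0])

```text
time_s: 44.9
ee_pos: [449.3, -42.8, 49.6]
tcp_rot: [0.814, 0.581, -0.001, 0.009]
ft_force: [1.7, -17.5, 8.0]
width: 85.1
gripper_force: 8.2
```

move_arm([
  [0,0.8,-2],
  [0,0,-5],
  [0,0,-4],
  [0,0,0],
  [0,0,0],
], roll=[0,0,0,0,0])

```text
time_s: 45.52
ee_pos: [452.0, -38.9, 156.1]
tcp_rot: [0.813, 0.582, -0.0, -0.0]
ft_force: [-0.2, -0.5, -0.6]
width: 85.3
gripper_force: 0.0
```

```bash
python3 -c "
from loc import look
look('pics/w20.png')"
```

```text
t 45.525 [452.  -38.9 156.1] 71.1 w 85.3
blue 260 [345. 207.] [470.8 -51.9  58.7]
blue 213 [369. 204.] [490.5 -56.6  57. ]
hole 124 [391.  96.] [522.   22.2 103.5]
hole 143 [323. 102.] [479.4  31.  106.3]
hole 123 [358. 176.] [487.9 -27.4  73.5]
```

It now lies straight down the slope with its jaw angle unchanged (39° between the rings, as before). Gripping it by the block.

```bash
python3 -c "
from rk import *
plan([(487.8,-27,105,87.1),(487.8,-27,73,87.1)])
h=lambda a:np.array([np.cos(np.radians(a)),np.sin(np.radians(a))])
H=h(-5.9);L=h(84.1);c=np.array([491.1,-300.2])+13*H+34*L;print(c)
plan([(487,-27,170,87.1),(500,-120,150,130),(*c,90,174.1)],(487.8,-27,70.5,87.1))"
```

```text
2 [[1.14, 1.53, 2.53], [0.92, 1.67, 2.53]] -8.0
1 [0.0, 0.0, 3.2] -0.0
[ 507.52608287 -267.7164072 ]
2 [-0.0, -0.04, -4.97] -0.0
5 [[-1.84, 0.35, 0.4], [-1.88, 0.07, 0.4], [-1.87, -0.21, 0.4], [-1.82, -0.48, 0.4], [-1.72, -0.75, 0.4]] -8.6
5 [[-2.36, -1.78, 1.2], [-2.06, -2.12, 1.2], [-1.71, -2.41, 1.2], [-1.32, -2.65, 1.2], [-0.9, -2.82, 1.2]] -8.8
```

move_arm([
  [1.1,1.5,2.5],
  [0.9,1.7,2.5],
  [0,0,2.2],
  [0,0,1.0],
  [0,0,0],
], roll=[-8,-8,0,0,0], claw=165)

```text
time_s: 46.2
ee_pos: [487.1, -27.5, 73.5]
tcp_rot: [0.725, 0.689, -0.001, -0.001]
ft_force: [-0.1, -0.2, -0.7]
width: 30.3
gripper_force: 0.0
```

move_arm([
  [0,0,0],
  [0,0,0],
], roll=[0,0])

```text
time_s: 46.45
ee_pos: [489.5, -27.9, 75.7]
tcp_rot: [0.725, 0.689, 0.0, 0.001]
ft_force: [1.1, -0.5, 0.3]
width: 30.3
gripper_force: 0.0
```

```bash
python3 -c "
from rk import *
s=arm.observe();print(s['ee_pos'],s['ft_force'],s['width'])
plan([(487.8,-27,70.5,87.1)])"
```

```text
[489.49780427 -27.93718644  75.66147563] [ 1.0565622  -0.47915145  0.32630803] 30.329874461863866
1 [0.09, -0.17, 0.52] 0.0
```

move_arm([
  [0.1,-0.1,0.4],
  [0,0,0],
  [0,0,0],
], roll=[0,0,0])

```text
time_s: 46.82
ee_pos: [487.8, -26.7, 70.8]
tcp_rot: [0.724, 0.689, -0.0, 0.0]
ft_force: [-0.7, 0.4, 0.0]
width: 30.1
gripper_force: 0.0
```

move_arm([
  [0,0,0.1],
  [0,0,0],
  [0,0,0],
  [0,0,0],
  [0,0,0],
], roll=[0,0,0,0,0], claw=255)

```text
time_s: 47.45
ee_pos: [488.0, -26.8, 70.5]
tcp_rot: [0.724, 0.689, 0.0, 0.0]
ft_force: [-1.3, -0.3, 6.2]
width: 18.2
gripper_force: 38.9
```

move_arm([
  [0,0,-0.5],
  [0,0,-1.5],
  [0,0,-4],
  [0,0,-4],
  [0,0,0],
], roll=[0,0,0,0,0])

```text
time_s: 48.08
ee_pos: [490.5, -27.2, 173.1]
tcp_rot: [0.724, 0.689, 0.002, 0.003]
ft_force: [0.4, 0.3, -0.7]
width: 18.2
gripper_force: 39.2
```

move_arm([
  [-1.8,0.35,0.4],
  [-1.9,0.1,0.4],
  [-1.9,-0.2,0.4],
  [-1.8,-0.5,0.4],
  [-1.7,-0.75,0.4],
], roll=[-8.6,-8.6,-8.6,-8.6,-8.6])

```text
time_s: 48.7
ee_pos: [500.3, -119.8, 148.3]
tcp_rot: [0.419, 0.908, -0.0, -0.001]
ft_force: [-0.4, -0.1, -0.7]
width: 18.0
gripper_force: 39.2
```

move_arm([
  [-2.4,-1.8,1.2],
  [-2.1,-2.1,1.2],
  [-1.7,-2.4,1.2],
  [-1.3,-2.65,1.2],
  [-0.9,-2.8,1.2],
], roll=[-8.8,-8.8,-8.8,-8.8,-8.8])

```text
time_s: 49.32
ee_pos: [508.6, -267.7, 88.0]
tcp_rot: [0.049, 0.999, 0.001, -0.001]
ft_force: [-0.0, 0.1, -0.4]
width: 17.8
gripper_force: 39.2
```

move_arm([
  [0,0,0],
  [0,0,0],
], roll=[0,0])

```text
time_s: 49.58
ee_pos: [508.7, -266.4, 89.1]
tcp_rot: [0.052, 0.999, 0.001, -0.001]
ft_force: [0.5, 0.2, -0.8]
width: 18.3
gripper_force: 39.2
```

```bash
python3 -c "
from rk import *
p,d,P,s=shot('wrist');cv2.imwrite('pics/w21.png',p[:,:,::-1]);print(s['ee_pos'],yaw(s['tcp_rot']),s['width'])
for k in spotter.outline_of('wrist','forceps_a')[:3]:
  q=P[k['pixels']&(d>0)];print(k['p'],k['uv'],np.percentile(q,[1,25,50,75,99],axis=0).round(1))
o=spotter.outline_of('wrist','tray');q=P[o[0]['pixels']&(d>0)];t=q[(q[:,2]>20)&(q[:,2]<29)]
print(o[0]['p'],cv2.minAreaRect(t[:,:2].astype(np.float32)))
plan([(507.5,-267.7,38,174.1)])"
```

```text
[ 508.73327808 -266.39971253   89.05212834] 174.08534747698636 18.302785392505292
0.89 [198.0, 180.2] [[ 431.5 -380.9    6.4]
 [ 457.  -360.4   11.1]
 [ 479.9 -355.2   12.3]
 [ 511.  -339.1   13.1]
 [ 549.2 -309.4   15. ]]
0.6 [319.6, 183.0] [[ 443.3 -286.     4. ]
 [ 458.2 -270.    97.9]
 [ 471.  -263.4  111.9]
 [ 494.  -241.3  119.8]
 [ 549.5 -218.6  126.3]]
0.25 [381.8, 181.0] [[ 454.3 -256.9    4.5]
 [ 462.4 -245.5  109.1]
 [ 470.9 -236.9  114.7]
 [ 480.7 -229.2  119.7]
 [ 521.5 -219.1  123.8]]
0.74 ((489.91290283203125, -300.05218505859375), (196.71986389160156, 171.36740112304688), 84.49870300292969)
1 [0.18, -0.15, 5.2] 0.1
```

move_arm([
  [0.2,-0.1,2.5],
  [0,0,1.8],
  [0,0,0.6],
  [0,0,0],
  [0,0,0],
], roll=[0,0,0,0,0])

```text
time_s: 50.35
ee_pos: [508.0, -268.3, 41.8]
tcp_rot: [0.051, 0.999, -0.0, 0.001]
ft_force: [0.9, -0.4, -0.1]
width: 18.2
gripper_force: 39.2
```

move_arm([
  [0,0,0.3],
  [0,0,0],
  [0,0,0],
], roll=[0,0,0])

```text
time_s: 50.72
ee_pos: [507.3, -268.1, 37.9]
tcp_rot: [0.051, 0.999, -0.0, 0.0]
ft_force: [-0.4, -0.4, -0.3]
width: 18.3
gripper_force: 39.2
```

move_arm([
  [0,0,0.2],
  [0,0,0],
], roll=[0,0])

```text
time_s: 50.98
ee_pos: [507.1, -268.0, 35.6]
tcp_rot: [0.051, 0.999, 0.0, -0.0]
ft_force: [-0.2, -0.2, -0.3]
width: 18.4
gripper_force: 39.2
```

move_arm([
  [0,0,0],
  [0,0,0],
  [0,0,0],
  [0,0,-1],
  [0,0,-4],
], roll=[0,0,0,0,0], claw=165)

```text
time_s: 51.6
ee_pos: [505.4, -266.8, 84.6]
tcp_rot: [0.051, 0.999, 0.001, -0.002]
ft_force: [-0.0, -0.3, 0.5]
width: 29.9
gripper_force: 0.0
```

move_arm([
  [0,0,-6],
  [0,0,-5],
  [0,0,0],
  [0,0,0],
], roll=[0,0,0,0])

```text
time_s: 52.1
ee_pos: [507.3, -268.0, 196.1]
tcp_rot: [0.051, 0.999, -0.0, 0.0]
ft_force: [-1.6, 0.2, -0.3]
width: 30.3
gripper_force: 0.0
```

```bash
python3 -c "
from loc import *
p,d,P,H=look('pics/w22.png',zt=13.5)
for k in spotter.outline_of('wrist','forceps_a')[:3]:
  q=P[k['pixels']&(d>0)];print(k['p'],k['uv'],np.percentile(q,[1,25,50,75,99],axis=0).round(1))
t,dd,W,_=shot('top')
for l in ['oil_bottle','ptfe_reel','tea_mug','marker','steel_weight','brass_adapter']:
  for o in spotter.outline_of('top',l)[:2]: print(l,round(o['p'],2),np.round(o['uv']),np.median(W[o['pixels']&(dd>0)],0).round())
" | grep -v hole
```

```text
t 52.1 [ 507.3 -268.   196.1] 174.2 w 30.3
blue 178 [304. 200.] [ 530.4 -286.1   13.5]
blue 164 [321. 204.] [ 536.3 -267.2   13.5]
blue 158 [226. 211.] [ 533.5 -376.1   13.5]
blue 168 [242. 214.] [ 539.5 -357.1   13.5]
0.95 [313.6, 154.5] [[ 429.5 -291.4    7.4]
 [ 454.5 -271.    11.4]
 [ 481.3 -266.    12.4]
 [ 508.3 -252.9   13.2]
 [ 545.6 -218.7   15.1]]
0.6 [238.6, 166.7] [[ 431.5 -380.9    4.1]
 [ 457.3 -361.1   11. ]
 [ 481.7 -355.9   12.2]
 [ 512.1 -340.5   13.2]
 [ 549.5 -309.9   15.1]]
0.33 [161.9, 197.2] [[ 482.2 -478.3    0.6]
 [ 494.6 -464.4   13.9]
 [ 505.8 -451.8   17.1]
 [ 516.3 -440.3   17.7]
 [ 530.4 -431.2   19.1]]
oil_bottle 0.49 [168. 200.] [554. 481.  52.]
oil_bottle 0.43 [314. 149.] [692.  24.  67.]
ptfe_reel 0.61 [411. 224.] [ 458. -267.   10.]
tea_mug 0.84 [169. 201.] [554. 481.  52.]
tea_mug 0.64 [224. 217.] [503. 318.  19.]
marker 0.49 [454. 165.] [ 638. -413.   15.]
marker 0.18 [168. 202.] [554. 482.  52.]
steel_weight 0.57 [168. 202.] [553. 484.  52.]
brass_adapter 0.45 [237. 262.] [352. 285.  15.]
```

Both open forceps lie flat in the tray, still open, about 18 mm apart at the closest. The shut pair is in the well and no bystander was disturbed. Handing in.

```bash
python3 -c "
from plant import arm
print(arm.hand_in())"
```

```text
the job is handed in; nothing more can be done
None
```

I handed the job in at about 52 s: both locked forceps lie flat in the service box well, and both open ones lie flat and apart in the tray with their jaws still open. Of the bystanders, my final check re-located the bottle, mug, marker, adapter and reel where they had stood; it did not find the steel weight again, though no move went near it.

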